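Release a dosing nozzle from its quick coupler into a tub

ROBOT

A 6-joint arm with a two-finger parallel gripper is mounted at the origin on the work surface. World frame = base frame: x ahead of the robot, y to its left, z up, the work surface at z = 0. Lengths are in mm, angles in rad, forces in N, time in s.
With the tool pointing down it reaches from about 350 to 975 mm from the base axis. Payload 7.1 kg.
Tool frame: the origin (TCP) lies on the centre line of the jaws, within the pads' length; the fingertips stand 8 mm ahead of it and the grasp point (between the pads) lies 11 mm behind it; z points along the fingers, x is the direction in which the jaws open and shut, and the axes are right-handed (so a half turn about z gives the same grasp; the last joint's range is limited). The gripper opens to 88 mm and grips with 3 to 60 N. Pads are 20 mm wide; open, the fingers measure 115 mm over their backs; the gripper's body (75 mm by 178 mm) begins 61 mm behind the grasp point.
Start: joints at [1.093, 0.423, 1.63, -0, 1.089, -0.019], TCP at [276.763, 560.363, 230.675] pointing down, gripper open.
Joint ranges: [-3, 3], [-0.9, 2.11], [0.09, 2.58], [-1.31, 4.45], [0.11, 2.69], [-2.54, 2.54]. Speed limits (rad/s): [2.39, 2.39, 3.01, 3.14, 3.14, 3.14].

INTERFACE

Orientations are given as a rotation vector (axis times angle).
In Python, from workcell import ctrl gives the robot as it stands.
- The arm moves only by the shell command python3 -m handwheel 'ROWS'. ROWS is JSON, a list of rows, each a list of 3 entries, a list of its own where there are three numbers: the turn, a rotation vector about the tool's x, y, z in rad, then the shift along the tool's x, y, z in mm, then the opening, from 0 (shut) to 1 (fully open). In form: [[[ax, ay, az], [tx, ty, tz], jaw], ...]. A call has exactly 10 rows; each row shifts and turns the pose as measured when the row begins, along the tool's axes as they then stand; what a row does not reach is not made up. A row lasts 1/12 s, in which the tool goes at most 41.7 mm and 7.16 degrees, less where a joint would pass 70% of its speed; a pose out of reach is approached as far as the arm can. A call with a gripper value outside its range is refused whole. The fingers move at their own pace and stop on an object; the grip force is fixed at half the most. Time passes only in rows, so rows that do not move let the fingers close, or fill a call up. It gives the time, the measured TCP pose, the force and the opening at its end, in the units of the state.
- ctrl.get_obs(): the state, without advancing time (a new reading comes with each control period).
- ctrl.get_image(name): name is "scene" or "top" or "wrist"; returns a dict with "pixels" (400x640x3 uint8, red, green, blue), "camera_matrix" (3x3 intrinsics, pixels), "rvec" (rotation vector, rad) and "tvec" (3), from world to camera coordinates, as OpenCV has them. Camera axes: x right, y down, z forward; pixel columns grow to the right and rows downward; lengths in mm; the calibration is good to about 2 mm. A picture is of the moment at which its call begins. There is no depth.
- ctrl.close_job(): hands the job in, once; it reports no verdict.
Trained networks look in a picture, given as the dict that the camera call returned (one of the last four; its "shot" number tells which), for a name from the list of things; names that differ only in an ending like _2 or _b are one class to them, and where a whole thing is asked for, a point or a joint stands for the part that bears it (a point fixed in the world has none). Each returns a list of dicts, best first, with "score" (0 to 1); they miss things now and then, are a little off and sometimes report something else, mostly with a low value. They report only what shows in the picture. A call takes as long as a camera call. They do not tell look-alikes from the thing itself.
- ctrl.look_for(picture, query): "position" ([x, y, z] in mm, in the coordinates of the camera as it stood for that picture, good to about 4 mm: the middle of the surface that is visible of it).
- ctrl.spot_point(picture, query): "position" ([x, y, z] in mm, in the coordinates of the camera as it stood for that picture, good to about 4 mm: a listed point, or the origin of a listed thing).
The state is a dict: "t": time; "qpos": joint angles; "qvel": joint speeds; "joint_torque": joint torques, N m; "ee_pos": TCP position; "orientation": TCP orientation; "ft_force": force on the tool from outside, world axes, zero at the start; "moment": the same for the moment, N m; "width": finger opening in mm.
Only numpy, scipy, OpenCV 4.12 (cv2) and the standard library are available. Lean on these libraries where they do the work, as an engineer would, in place of code of your own. Each camera call takes 0.05 s, during which the arm holds its last target.

TASK

Raise the slatted roll cover of the dosing station until it stays fully open by itself. Set the empty white tub flat on the bench under the nozzle, then pull the coupler's spring sleeve back so that the nozzle drops into the tub, and let the sleeve snap fully forward again. The nozzle must not land beside the tub, and the carton, the jar and the bowl stay where they are.

Things in the scene. Friction and masses are not known exactly. Their poses are not given: they have to be found in the camera images.
- station: Dosing station fixed on the bench, 340 (x) x 214 mm (y). Origin on the bench, midway between its side tracks; -x is its open front (robot side), z up. 'Station (x, y, z)' below is in mm in this frame. 18 mm high foot rails at y +-93 to 107; bench free between them for x below 45. A grey pump block fills x 45 to 115, y +-89, up to z 150; the coupler slants down out of it to the front.
- track_axis (a point): Midpoint of the circular side tracks' centre line, which runs along the station's y, at station (0, 0, 60). The tracks are 10 mm round steel bars of radius 165 mm at y = +-100; the roll cover turns about this line. Axes as the station's.
- cover (a joint): Slatted roll cover, 182 mm wide (y), radius 165 mm. 0 = shut (front edge at z 31), 1.885 rad = fully open; growing values carry the front edge up and back. About 0.45 kg, lifting takes 4 N at the lug. Let go below 0.89 rad it falls shut; past about 1.0 it rolls on, damped, to the open stop in 1 to 3 s and stays, front edge then at station x +23, z 223, overhanging the coupler.
- lug (a point): Grip point of the cover's black pull lug: a block 30 mm wide (y), 20 mm thick, standing 53 mm straight out from the slats, mid width. The point is 201 mm from the tracks' centre line (36 mm out from the middle of the slats) and turns about it. Shut: at station (-199, 0, 88), 8 degrees above level seen from the centre line; that angle grows with joint cover. Pinch its two y faces.
- sleeve_mid (a point): Centre, on its axis, of the steel spring sleeve: 48 mm diameter, 50 mm long, its last 6 mm at the rear a 58 mm rim to pull on; when forward at station (0, 0, 140). Frame z: out of the mouth = station (-0.766, 0, -0.643), 40 deg below level; x = station (-0.643, 0, 0.766), up and to the front. Pull along -z. A grey mount 40 mm wide starts 45 mm behind it, rising to z 202; the open cover hangs over.
- sleeve (a joint): Travel of the spring sleeve in m: 0 = fully forward (sprung), 0.014 = fully back. The spring pushes forward with 5 N at 0 and 10 N at 0.014. The nozzle is unlocked at about 0.008 and then slides out under its own weight within about 0.5 s: pull fully back and hold that long. Let go, the sleeve snaps forward.
- nozzle_mid (a point): Middle of the steel dosing nozzle: 98 mm long, 37 mm at its widest, tapering to 15 mm at the tip, 0.13 kg, greased and slippery. At the start locked in the coupler and in line with it, this point 53 mm from the sleeve's centre along the sleeve's z, its tip at station (-78, 0, 75). Let go, it slides out towards the front and down.
- nozzle: The same nozzle; its origin lies on its axis, 53 mm behind its middle (at the sleeve's centre while locked in).
- drop (a point): Point on the bench below the nozzle's tip, at station (-80, 0, 0). The tub belongs here, its middle within 50 mm of this point, best 5 to 20 mm further to the front, its handle pointing out of the front.
- tub: Loose white plastic tub, open on top: 150 (x) x 110 (y) x 42 mm high, walls and floor 4 mm, 0.2 kg. Origin: middle of its underside, z up. A stub handle stands out from its -x end. The nozzle's tip hangs about 30 mm above the rim of a tub standing under it, so the tub goes in from the station's front, low.
- tub_grip (a point): Grip point on the tub's stub handle, which is 24 mm wide (y), reaches from 75 to 127 mm from the tub's origin and from 12 to 42 mm above its underside. The point is at tub (-105, 0, 28) mm.
- carton: Bystander: white carton 90 x 130 x 75 mm high with a brown band, loose; origin middle of its underside. Leave alone.
- jar: Bystander: clear plastic bottle 68 mm in diameter, 150 mm high, loose; origin middle of its underside. Leave alone.
- bowl: Bystander: yellow plastic bowl 120 mm across, 60 mm high, loose; origin middle of its underside. Leave alone.
Things that resemble listed ones, but are neither listed nor needed, are in the scene too. Several things have the shape of the tub; the one meant has the colours described above.

How it is judged (in metres and radians):
On the way, in this order (a step that is already met when the one before it is completed fails the run):
1. the roll cover is fully open and stays so (value of joint cover above 1.75 rad), for 0.2 s.
2. the tub stands flat on the bench under the nozzle (horizontal distance between tub and drop below 0.05 m and height (world z) of tub below 0.006 m and angle between tub's own z axis and vertical below 0.08 rad), for 0.2 s.
3. the sleeve is pulled back (value of joint sleeve above 0.0065 m), for 0.1 s.
4. the sleeve is fully forward again, the nozzle out of the coupler (value of joint sleeve below 0.0015 m and distance between nozzle_mid and sleeve_mid above 0.08 m), for 0.1 s.
At the end, for the whole second after the job is handed in: The cover stands open (joint above 1.75), the sleeve is fully forward (within 1.5 mm), the nozzle lies at rest in the tub (its middle inside the tub's walls and less than 50 mm above its underside), and the tub stands flat on the bench (value of joint cover above 1.75 rad and value of joint sleeve below 0.0015 m and x of nozzle_mid in the frame of tub between -0.075 and 0.075 m and y of nozzle_mid in the frame of tub between -0.055 and 0.055 m and z of nozzle_mid in the frame of tub below 0.05 m and height (world z) of tub below 0.006 m and angle between tub's own z axis and vertical below 0.08 rad and linear speed of each of nozzle, tub below 0.03 m/s); the robot touches nothing.
It fails at once if the nozzle lands outside the tub (height (world z) of nozzle_mid below 0.06 m and (x of nozzle_mid in the frame of tub above 0.085 m or x of nozzle_mid in the frame of tub below -0.085 m or y of nozzle_mid in the frame of tub above 0.065 m or y of nozzle_mid in the frame of tub below -0.065 m)).
It fails at once if the carton is moved more than 25 mm or tipped (distance of carton from where it was at the start of the episode above 0.025 m or angle between carton's own z axis and vertical above 0.25 rad).
It fails at once if the jar is moved more than 25 mm or tipped (distance of jar from where it was at the start of the episode above 0.025 m or angle between jar's own z axis and vertical above 0.25 rad).
It fails at once if the bowl is moved more than 25 mm or tipped (distance of bowl from where it was at the start of the episode above 0.025 m or angle between bowl's own z axis and vertical above 0.25 rad).
It also fails if it takes over 72 s, if anything falls off the work surface, if the arm or the gripper's body presses on something with over 40 N, if the wrist force passes 120 N, or if a joint passes its speed limit or range.

## Working session

There is one attempt and no reset: what is moved stays moved. The work goes in short steps, Python scripts to look and compute and a shell command to move; the robot and the scene stay as the last step left them, time stands still between calls to the robot, and variables do not carry over. Pictures are saved under pics/ and viewed, and the job is handed in when it is done.

```bash
ls -la; mkdir -p pics
cat > h.py <<'E'
import numpy as np, cv2
from workcell import ctrl
from scipy.spatial.transform import Rotation as R
def shot(cam,name=None):
    p=ctrl.get_image(cam)
    if name: cv2.imwrite(f'pics/{name}.png',p['pixels'][:,:,::-1])
    return p
def w(p,c):
    Rm=R.from_rotvec(np.ravel(p['rvec'])).as_matrix(); return Rm.T@(np.ravel(c)-np.ravel(p['tvec']))
def px(p,X):
    return cv2.projectPoints(np.array(X,float).reshape(-1,3),np.array(p['rvec'],float),np.array(p['tvec'],float),np.array(p['camera_matrix'],float),None)[0].reshape(-1,2)
E
python3 - <<'E'
from h import *
np.set_printoptions(precision=1,suppress=True)
for c in ['scene','top','wrist']:
    p=shot(c,c+'0')
    for q in ['station','track_axis','lug','tub','tub_grip','sleeve_mid','drop','carton','jar','bowl']:
        for nm,f in (('S',ctrl.spot_point),('L',ctrl.look_for)):
            try: r=f(p,q)
            except Exception as e: print(c,q,nm,e); continue
            for d in r[:6]:
                if d['score']>.2:
                    X=w(p,d['position']); print(c,q,nm,round(d['score'],2),X,px(p,X)[0])
print(ctrl.get_obs())
E
```

```text
total 12
drwxr-xr-x  3 agent agent 4096 Dec  7 15:34 .
drwxr-xr-x 23 root  root  4096 Dec  7 15:34 ..
drwxr-xr-x  2 agent agent 4096 Dec  7 15:34 pics
scene station S 0.88 [685.5  35.9   0.3] [262.2 272.2]
scene station S 0.23 [684.8  33.6 140.8] [257.3 236.2]
scene station L 0.69 [736.9  70.6 150.4] [248.8 251.1]
scene track_axis S 0.73 [683.   28.5  58.5] [259.5 256.3]
scene track_axis L 0.77 [738.6  70.2 145.3] [248.4 252.8]
scene track_axis L 0.61 [685.9  47.6 154.9] [259.8 235.2]
scene track_axis L 0.26 [ 713.2 -333.6   37.7] [186.6 205.6]
scene lug S 0.59 [485.   58.4  90.2] [319.  220.5]
scene lug S 0.26 [652.9  30.1 101.1] [267.4 240.4]
scene lug L 0.92 [618.   60.9 212. ] [282.4 209.2]
scene tub S 0.77 [167.7 305.6  -0.8] [444.3 234.4]
scene tub S 0.6 [491.7 355.2  -0.3] [393.8 301.9]
scene tub L 0.93 [481.3 356.1   5.5] [396.8 298.5]
scene tub L 0.81 [160.7 313.   17.9] [448.9 230.3]
scene tub L 0.73 [ 480.9 -316.8   66.1] [247.  173.2]
scene tub L 0.69 [747.6 333.4  95.7] [318.4 336.1]
scene tub_grip S 0.79 [382.8 355.5  29.3] [419.7 272.8]
scene tub_grip S 0.59 [ 95.3 379
[... 2251 characters left out ...]
 [101.6 191.3]
wrist tub L 0.79 [463.7 351.6   3.3] [246.6 353.3]
wrist tub L 0.75 [159.8 307.1  12. ] [ 87.2 184. ]
wrist tub_grip S 0.79 [ 95.8 378.4  28.1] [ 93.2 106.6]
wrist tub_grip S 0.75 [387.5 353.5  26.6] [215.1 322.5]
wrist tub_grip L 0.94 [468.9 352.8   2.7] [249.2 355.4]
wrist tub_grip L 0.55 [158.7 301.1  15.4] [ 80.7 186. ]
{'t': 3.15, 'qpos': array([ 1.1,  0.4,  1.6,  0. ,  1.1, -0. ]), 'qvel': array([ 0.,  0.,  0., -0., -0., -0.]), 'joint_torque': array([  0. , -54.5, -27.4,   0.1,   0. ,  -0. ]), 'ee_pos': array([276.7, 560.4, 230.7]), 'orientation': array([-2.7, -1.7,  0. ]), 'ft_force': array([-0.2, -0.8, -0.1]), 'moment': array([ 0.,  0., -0.]), 'width': 87.797535170912}
```

View pics/scene0.png

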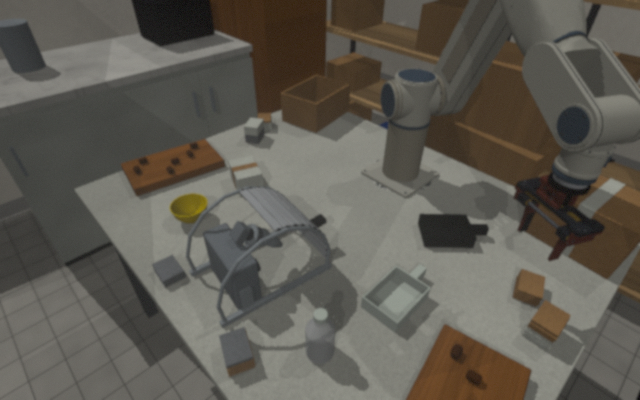

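View pics/top0.png

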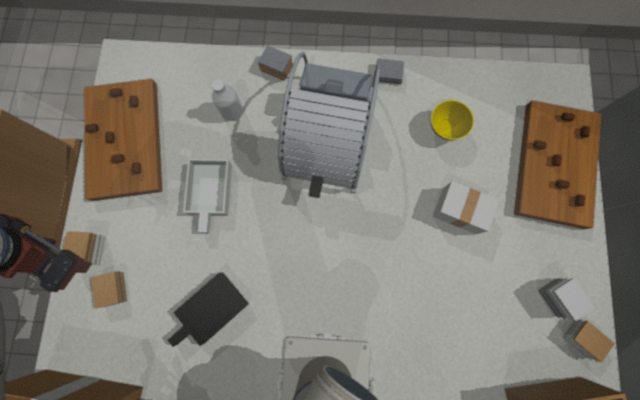

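Run:
```python
import cv2,numpy as np
a=cv2.imread('pics/top0.png');b=cv2.imread('pics/scene0.png')
c=cv2.resize(a[130:350,160:400],None,fx=2.6,fy=2.6)
d=cv2.resize(b[170:350,200:500],None,fx=2.6,fy=2.6)
cv2.imwrite('pics/c1.png',c);cv2.imwrite('pics/c2.png',d)
```

```text
(no output)
```

View pics/c1.png

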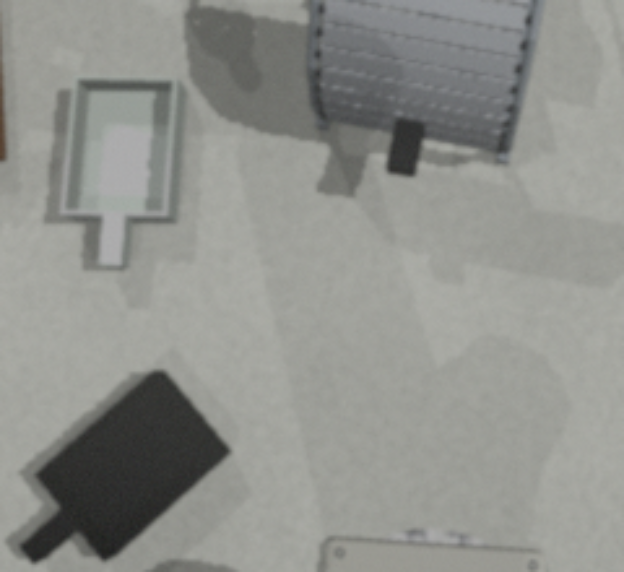

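View pics/c2.png

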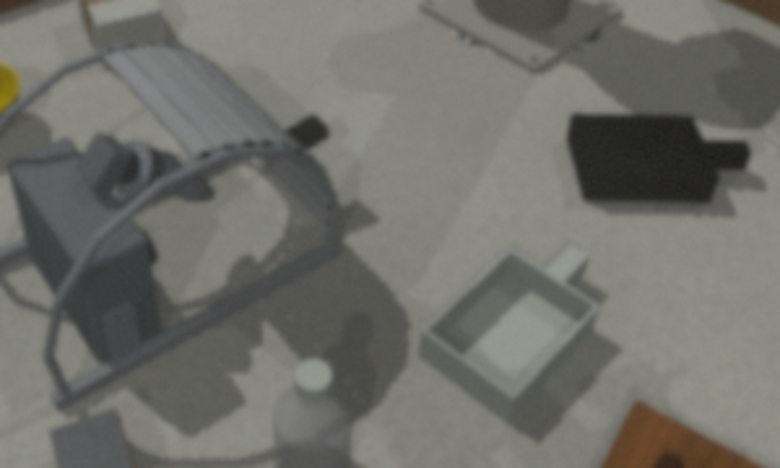

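The white tub is at top px (208,188) and scene px (395,298). The only thing that could be taken for it is the black one with the same shape, upside down, at top px (212,308) and scene px (448,230). The crop shows the first one is white, open at the top and has a stub handle, so I choose that. The cover is shut, with its black lug at top px (316,187).

Next I overlay a station model to refine its pose and plan the reach to the lug.

```bash
cat >> h.py <<'E'
np.set_printoptions(precision=2,suppress=True)
def stn(P,pose):
    x,y,a=pose;P=np.atleast_2d(np.array(P,float));c,s=np.cos(a),np.sin(a)
    return np.c_[x+c*P[:,0]-s*P[:,1],y+s*P[:,0]+c*P[:,1],P[:,2]]
def sdir(v,pose): return stn([v],(0,0,pose[2]))[0]
def cur():
    o=ctrl.get_obs(); return np.array(o['ee_pos']),R.from_rotvec(o['orientation']).as_matrix(),o
def frame(z,x):
    z=z/np.linalg.norm(z); x=x-z*(x@z); x/=np.linalg.norm(x); return np.c_[x,np.cross(z,x),z]
def best(Rt,Rc):
    F=np.diag([-1,-1,1.]); c=[Rt,Rt@F]; return min(c,key=lambda M:R.from_matrix(Rc.T@M).magnitude())
def plan(pt,Rt,n,p=None,Rc=None,flip=True):
    """rows (turn, shift) reaching TCP pt,Rt in n equal straight steps"""
    if p is None: p,Rc,_=cur()
    if flip: Rt=best(Rt,Rc)
    rv=R.from_matrix(Rc.T@Rt).as_rotvec()
    print('dist',np.linalg.norm(pt-p).round(1),'ang',np.linalg.norm(rv).round(3),'n',n,'turn/row',(rv/n).round(3))
    for k in range(n):
        M=Rc@R.from_rotvec(rv*k/n).as_matrix(); print(k,(M.T@((pt-p)/n)).round(1))
    return Rt
E
python3 - <<'E'
from h import *
pose=(682.5,30,-0.126)
print(stn([-199,0,88],pose))
import glob
th=np.linspace(-.2,np.pi+.2,60)
tr=[[[-165*np.cos(t),s*100,60+165*np.sin(t)] for t in th] for s in(1,-1)]
for c in ['top','scene']:
    p=shot(c); im=cv2.resize(p['pixels'][:,:,::-1],None,fx=2,fy=2).copy()
    for a in tr: 
        q=px(p,stn(a,pose))*2
        cv2.polylines(im,[q.astype(int).reshape(-1,1,2)],False,(0,0,255),1)
    for y in (93,107,-93,-107):
        q=px(p,stn([[-165,y,18],[165,y,18]],pose))*2; cv2.polylines(im,[q.astype(int).reshape(-1,1,2)],False,(0,255,0),1)
    for X in ([-199,0,88],[-216,-15,90],[-216,15,90]):
        q=px(p,stn(X,pose))[0]*2; cv2.circle(im,tuple(int(v) for v in q),3,(255,0,0),1)
    q=px(p,stn([0,0,60],pose))[0]*2
    x0,y0=max(int(q[0])-300,0),max(int(q[1])-220,0); cv2.imwrite(f'pics/ov_{c}.png',im[y0:y0+500,x0:x0+640])
p,Rc,o=cur();print(p,Rc)
E
```

```text
[[485.08  55.01  88.  ]]
[276.78 560.34 230.65] [[ 0.44  0.9   0.  ]
 [ 0.9  -0.44 -0.  ]
 [-0.    0.   -1.  ]]
```

View pics/ov_top.png

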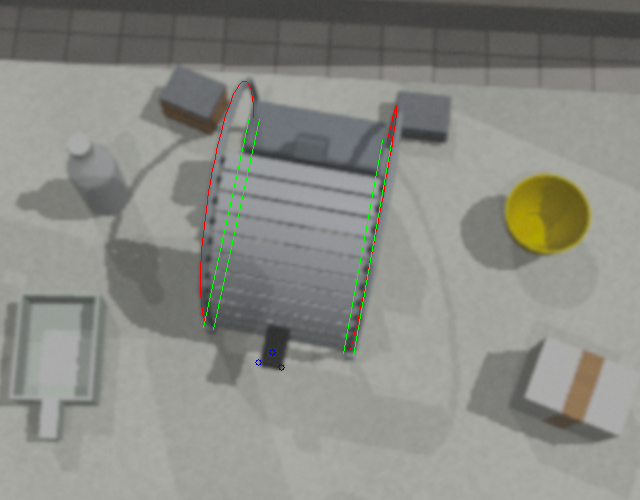

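View pics/ov_scene.png

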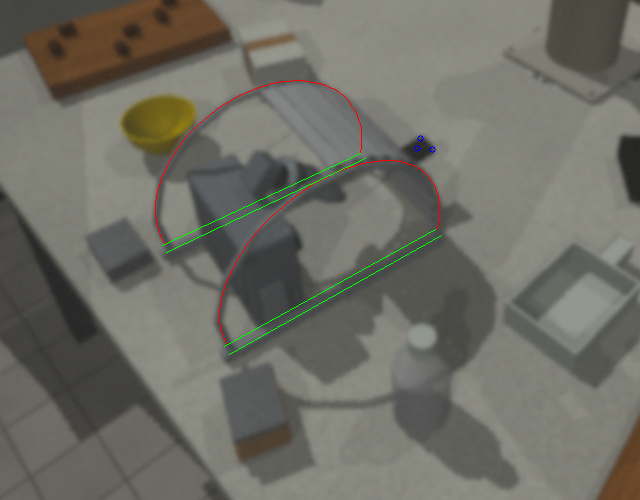

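```bash
cat > ov.py <<'E'
from h import *
def draw(p,pose,X,name,half=(70,50),k=6,cover=0):
    im=cv2.resize(p['pixels'][:,:,::-1],None,fx=k,fy=k,interpolation=cv2.INTER_CUBIC).copy()
    th=np.linspace(-.25,np.pi+.25,120)
    def pl(a,col): cv2.polylines(im,[np.round((px(p,stn(a,pose))+.5)*k-.5).astype(int).reshape(-1,1,2)],False,col,1)
    for s in (1,-1):
        for r,y in ((160,100),(170,100),(165,95),(165,105)):
            pl([[-r*np.cos(t),s*y,60+r*np.sin(t)] for t in th],(0,0,255))
        for y in (93,107): pl([[-165,s*y,18],[165,s*y,18]],(0,255,0))
        pl([[45,s*89,0],[45,s*89,150],[115,s*89,150]],(255,255,0))
    pl([[45,-89,150],[45,89,150]],(255,255,0)); pl([[115,-89,150],[115,89,150]],(255,255,0))
    a=np.radians(8)+cover; u=np.array([-np.cos(a),0,np.sin(a)]);v=np.array([np.sin(a),0,np.cos(a)]);o=np.array([0,0,60.])
    for y in (15,-15):
        pl([o+u*165+v*10+[0,y,0],o+u*218+v*10+[0,y,0],o+u*218-v*10+[0,y,0],o+u*165-v*10+[0,y,0]],(255,0,255))
    pl([o+u*218+v*10+[0,15,0],o+u*218+v*10+[0,-15,0]],(255,0,255))
    c=px(p,stn(X,pose))[0]*k
    x0,y0=max(int(c[0]-half[0]*k),0),max(int(c[1]-half[1]*k),0)
    cv2.imwrite(f'pics/{name}.png',im[y0:y0+2*half[1]*k,x0:x0+2*half[0]*k])
E
python3 - <<'E'
from ov import *
p=shot('top');draw(p,(682.5,30,-.126),[-30,0,100],'z1',(65,75),4)
p=shot('scene');draw(p,(682.5,30,-.126),[-30,0,100],'z2',(95,75),4)
E
```

```text
(no output)
```

View pics/z1.png

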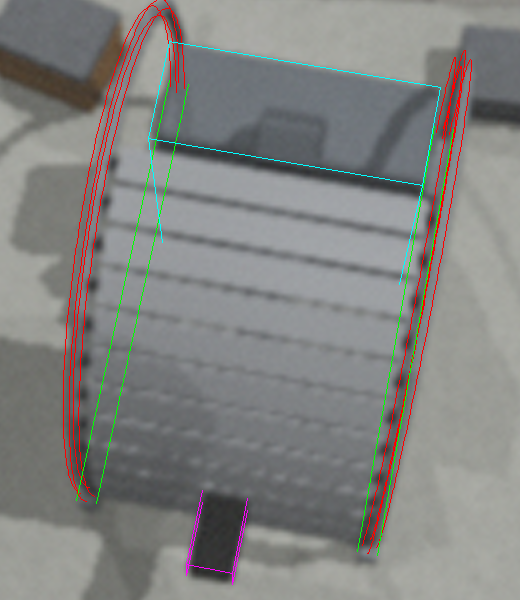

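View pics/z2.png

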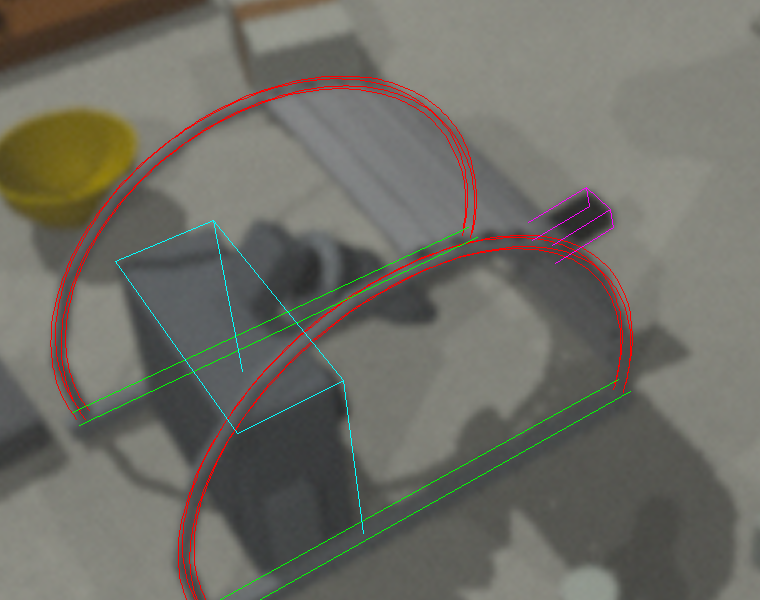

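The overlay matches the tracks, block and lug to within about 2–3 mm, so the station pose is (682.5, 30, -0.126 rad). Next is the reach to the lug.

```bash
cat > cover.py <<'E'
from h import *
pose=(682.5,29.5,-0.126)
b=np.radians(50)
Z=sdir([np.cos(b),0,-np.sin(b)],pose);Rt=frame(Z,sdir([0,1,0],pose))
lug=stn([-199,0,88],pose)[0]
tcp=lug+11*Z
E
python3 - <<'E'
from cover import *
pre=tcp-90*Z
print(pre,tcp,Rt); plan(pre,Rt,16)
E
```

```text
[434.7   60.89 148.52] [492.09  53.62  79.57] [[ 0.13  0.76  0.64]
 [ 0.99 -0.1  -0.08]
 [-0.    0.64 -0.77]]
dist 530.2 ang 0.77 n 16 turn/row [-0.04  0.01 -0.02]
0 [-23.6  22.7   5.1]
1 [-24.1  22.    5.9]
2 [-24.6  21.2   6.7]
3 [-25.   20.4   7.4]
4 [-25.5  19.6   8.1]
5 [-25.9  18.7   8.7]
6 [-26.4  17.8   9.3]
7 [-26.8  16.8   9.9]
8 [-27.2  15.9  10.4]
9 [-27.6  14.8  10.9]
10 [-27.9  13.8  11.3]
11 [-28.3  12.8  11.6]
12 [-28.6  11.7  12. ]
13 [-28.9  10.6  12.2]
14 [-29.2   9.5  12.5]
15 [-29.5   8.3  12.6]
```

```bash
python3 -m handwheel '[[[-0.04,0.01,-0.02],[-24,23,5],1],[[-0.04,0.01,-0.02],[-24,22,6],1],[[-0.04,0.01,-0.02],[-25,21,7],1],[[-0.04,0.01,-0.02],[-25,20,7],1],[[-0.04,0.01,-0.02],[-25,20,8],1],[[-0.04,0.01,-0.02],[-26,19,9],1],[[-0.04,0.01,-0.02],[-26,18,9],1],[[-0.04,0.01,-0.02],[-27,17,10],1],[[-0.04,0.01,-0.02],[-27,16,10],1],[[-0.04,0.01,-0.02],[-28,15,11],1]]'
python3 - <<'E'
from cover import *
plan(tcp-90*Z,Rt,7);print(cur()[2]['qpos'])
E
```

```text
t: 4.18
ee_pos: [382.9, 246.0, 174.9]
orientation: [2.215, 1.738, 0.458]
ft_force: [1.3, 0.3, -0.3]
width: 87.7
dist 194.0 ang 0.294 n 7 turn/row [-0.04 -0.   -0.02]
0 [-24.3  11.1   7.3]
1 [-24.5  10.4   7.7]
2 [-24.7   9.6   8.2]
3 [-24.8   8.9   8.5]
4 [-25.    8.1   8.9]
5 [-25.1   7.3   9.2]
6 [-25.2   6.5   9.5]
[ 0.75  0.18  2.24 -0.68  0.51 -0.01]
```

```bash
python3 -m handwheel '[[[-0.04,0,-0.02],[-24,11,7],1],[[-0.04,0,-0.02],[-24,10,8],1],[[-0.04,0,-0.02],[-25,10,8],1],[[-0.04,0,-0.02],[-25,9,8],1],[[-0.04,0,-0.02],[-25,8,9],1],[[-0.04,0,-0.02],[-25,7,9],1],[[-0.04,0,-0.02],[-25,7,9],1],[[0,0,0],[0,0,0],1],[[0,0,0],[0,0,0],1],[[0,0,0],[0,0,0],1]]'
python3 - <<'E'
from cover import *
p=shot('wrist','wr1')
for q in ['lug','track_axis']:
    for d in ctrl.spot_point(p,q)[:3]:
        X=w(p,d['position']); print(q,round(d['score'],2),X,px(p,X)[0])
plan(tcp,Rt,6);print(cur()[2]['qpos'])
E
```

```text
t: 5.02
ee_pos: [433.0, 58.8, 202.5]
orientation: [1.957, 1.711, 0.556]
ft_force: [0.0, -0.5, -0.1]
width: 87.9
lug 0.71 [490.16  55.54  88.78] [324.56 173.77]
track_axis 0.71 [688.22  30.26  60.51] [324.33 253.84]
track_axis 0.5 [649.6   33.31  97.47] [322.92 264.85]
dist 136.2 ang 0.061 n 6 turn/row [-0.01  0.   -0.  ]
0 [ 0.5 -4.2 22.3]
1 [ 0.4 -4.4 22.3]
2 [ 0.4 -4.6 22.2]
3 [ 0.3 -4.9 22.2]
4 [ 0.3 -5.1 22.1]
5 [ 0.3 -5.3 22.1]
[ 0.28  0.06  2.42 -1.31  0.26  0.07]
```

View pics/wr1.png

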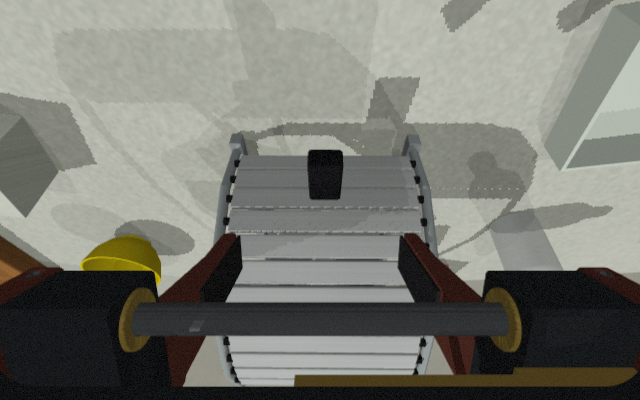

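The pose is held up by joint 4, which is at its limit with j5 small. I'll use a steeper tool (78° below level) and let the lug pivot between the pads.

```bash
sed -i 's/radians(50)/radians(78)/' cover.py
python3 - <<'E'
from cover import *
print(tcp, tcp-70*Z)
plan(tcp-70*Z,Rt,6)
E
```

```text
[487.35  54.22  77.24] [472.91  56.05 145.71]
dist 69.3 ang 0.429 n 6 turn/row [ 0.07  0.   -0.  ]
0 [ 0.4 -0.2 11.5]
1 [ 0.3  0.6 11.5]
2 [ 0.3  1.4 11.5]
3 [ 0.3  2.3 11.3]
4 [ 0.3  3.1 11.1]
5 [ 0.2  3.8 10.9]
```

```bash
python3 -m handwheel '[[[0.09,0,0],[0,0,9],1],[[0.09,0,0],[0,1,9],1],[[0.09,0,0],[0,2,10],1],[[0.08,0,0],[0,2,11],1],[[0.08,0,0],[0,3,11],1],[[0,0,0],[0,4,11],1],[[0,0,0],[0,4,8],1],[[0,0,0],[0,0,0],1],[[0,0,0],[0,0,0],1],[[0,0,0],[0,0,0],1]]'
python3 - <<'E'
from cover import *
print(cur()[2]['qpos'],cur()[1])
plan(tcp-70*Z,Rt,1);plan(tcp,Rt,4)
E
```

```text
t: 6.0
ee_pos: [465.7, 55.0, 161.5]
orientation: [2.104, 1.85, 0.338]
ft_force: [0.7, 0.4, 0.7]
width: 87.7
[ 0.19  0.2   2.25 -0.46  0.35 -0.85] [[ 0.13  0.92  0.38]
 [ 0.99 -0.11 -0.08]
 [-0.03  0.39 -0.92]]
dist 17.4 ang 0.191 n 1 turn/row [0.19 0.03 0.  ]
0 [ 2.5  0.3 17.2]
dist 87.0 ang 0.191 n 4 turn/row [0.05 0.01 0.  ]
0 [ 1.2 -3.2 21.5]
1 [ 1.  -2.2 21.6]
2 [ 0.8 -1.2 21.7]
3 [ 0.7 -0.1 21.7]
```

```bash
python3 -m handwheel '[[[0.05,0.01,0],[1,-3,17],1],[[0.05,0.01,0],[1,-2,17],1],[[0.05,0.01,0],[1,-1,18],1],[[0.04,0,0],[1,0,18],1],[[0,0,0],[0,0,17],1],[[0,0,0],[0,0,0],1],[[0,0,0],[0,0,0],1],[[0,0,0],[0,0,0],1],[[0,0,0],[0,0,0],1],[[0,0,0],[0,0,0],1]]'
python3 - <<'E'
from cover import *
print(cur()[2]['qpos'])
plan(tcp,Rt,1)
p=shot('wrist','wr2')
for d in ctrl.spot_point(p,'lug')[:3]:
        X=w(p,d['position']); print(round(d['score'],2),X,px(p,X)[0])
p=shot('scene','sc2'); cv2.imwrite('pics/sc2c.png',cv2.resize(p['pixels'][150:330,180:420,::-1],None,fx=3,fy=3))
E
```

```text
t: 6.83
ee_pos: [481.5, 58.5, 77.2]
orientation: [2.229, 1.982, 0.198]
ft_force: [-1.0, -0.6, 0.1]
width: 87.8
[ 0.13  0.43  2.15 -0.14  0.37 -1.2 ]
dist 7.2 ang 0.012 n 1 turn/row [-0.01  0.    0.01]
0 [-3.6  6.1  1.2]
0.72 [491.02  57.32  84.62] [317.35 279.64]
```

View pics/wr2.png

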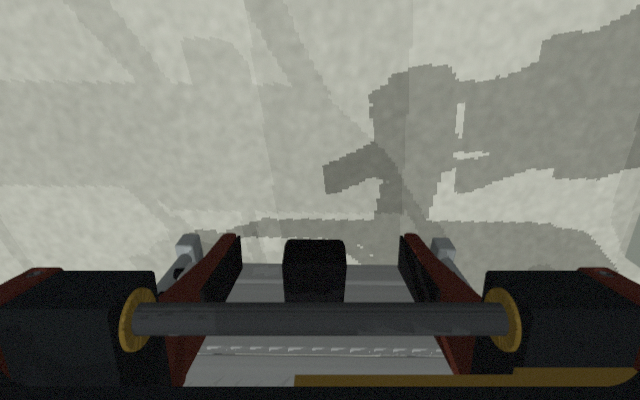

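View pics/sc2c.png

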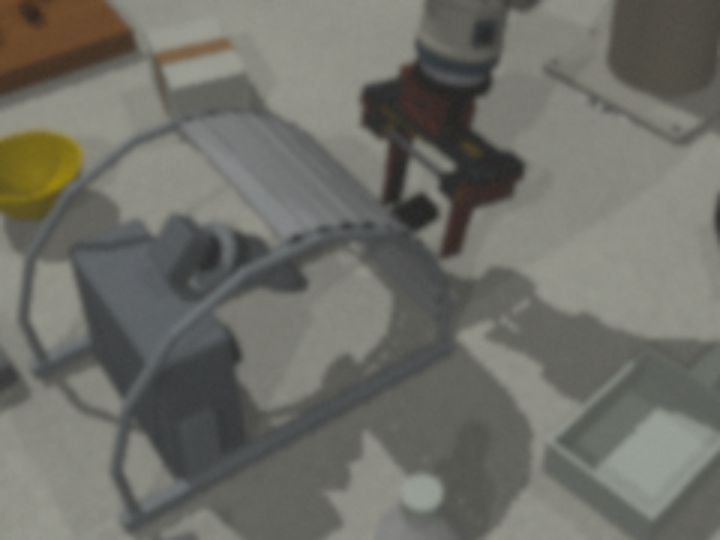

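The lug (wrist px 283–346, centre 314) is between the fingers, whose centre is about px 320. I move 6 mm forward and close.

```bash
python3 -m handwheel '[[[0,0,0],[-1,6,1],1],[[0,0,0],[0,0,0],0],[[0,0,0],[0,0,0],0],[[0,0,0],[0,0,0],0],[[0,0,0],[0,0,0],0],[[0,0,0],[0,0,0],0],[[0,0,0],[0,0,0],0],[[0,0,0],[0,0,0],0],[[0,0,0],[0,0,0],0],[[0,0,0],[0,0,0],0]]'
python3 - <<'E'
from cover import *
p,Rc,o=cur();print(o['qpos'],o['ft_force'],o['width'],tcp-p)
# arc plan: lug angle 8deg + c, tool turn total 0.3 over 1.15 rad
g=p-11*Rc[:,2]; print('grasp pt',g,'lug',lug)
N=14;C=1.18;tt=0.30
M=Rc.copy();cp=p.copy()
c0=stn([0,0,60],pose)[0];rel=g-c0
ax=sdir([0,1,0],pose)
for k in range(1,N+1):
    gk=c0+R.from_rotvec(ax*C*k/N).as_matrix()@rel
    Rk=R.from_rotvec(ax*tt*k/N).as_matrix()@Rc
    pk=gk+11*Rk[:,2]
    print(k,R.from_matrix(M.T@Rk).as_rotvec().round(3),(M.T@(pk-cp)).round(1),pk.round(0)); M,cp=Rk,pk
E
```

```text
t: 7.82
ee_pos: [488.5, 55.9, 78.1]
orientation: [2.227, 1.982, 0.198]
ft_force: [3.5, -39.7, 3.0]
width: 31.2
[ 0.12  0.43  2.14 -0.14  0.38 -1.21] [  3.53 -39.73   3.02] 31.158205592778476 [-1.16 -1.66 -0.87]
grasp pt [486.31  56.17  88.89] lug [485.08  54.51  88.  ]
1 [ 0.02  0.   -0.  ] [ -0.1   6.2 -15.6] [491.  56.  95.]
2 [ 0.02  0.   -0.  ] [ -0.1   7.1 -15.2] [496.  55. 111.]
3 [ 0.02  0.   -0.  ] [ -0.1   8.1 -14.7] [501.  54. 127.]
4 [ 0.02  0.   -0.  ] [ -0.1   9.  -14.1] [508.  53. 142.]
5 [ 0.02  0.   -0.  ] [ -0.1   9.9 -13.5] [516.  52. 156.]
6 [ 0.02  0.   -0.  ] [ -0.1  10.7 -12.9] [526.  51. 170.]
7 [ 0.02  0.   -0.  ] [ -0.1  11.5 -12.1] [536.  50. 183.]
8 [ 0.02  0.   -0.  ] [ -0.1  12.2 -11.4] [548.  48. 195.]
9 [ 0.02  0.   -0.  ] [ -0.1  12.9 -10.6] [560.  47. 206.]
10 [ 0.02  0.   -0.  ] [-0.1 13.5 -9.7] [573.  45. 216.]
11 [ 0.02  0.   -0.  ] [-0.1 14.1 -8.8] [587.  43. 225.]
12 [ 0.02  0.   -0.  ] [-0.1 14.6 -7.9] [602.  41. 232.]
13 [ 0.02  0.   -0.  ] [-0.2 15.1 -7. ] [618.  40. 238.]
14 [ 0.02  0.   -0.  ] [-0.2 15.5 -6. ] [633.  38. 243.]
```

```bash
python3 -m handwheel '[[[0,0,0],[-2,0,0],0],[[0,0,0],[0,0,0],0],[[0.02,0,0],[0,6,-16],0],[[0.02,0,0],[0,7,-15],0],[[0.02,0,0],[0,8,-15],0],[[0.02,0,0],[0,9,-14],0],[[0.02,0,0],[0,10,-14],0],[[0.02,0,0],[0,11,-13],0],[[0,0,0],[0,0,0],0],[[0,0,0],[0,0,0],0]]'
python3 - <<'E'
from cover import *
p,Rc,o=cur();print(o['qpos'],o['ft_force'],o['width'])
g=p-11*Rc[:,2]; c0=stn([0,0,60],pose)[0];rel=g-c0
q=Rc.T@rel; d=rel@sdir([1,0,0],pose);print('grasp pt',g,'radius',np.hypot(d,rel[2]),'angle-8deg',np.arctan2(rel[2],-d)-np.radians(8))
E
```

```text
t: 8.65
ee_pos: [525.0, 49.9, 171.8]
orientation: [2.314, 2.043, 0.075]
ft_force: [-0.4, 1.3, -1.4]
width: 29.8
[ 0.08  0.33  1.94 -0.02  0.8  -1.35] [-0.39  1.35 -1.42] 29.823240531079595
grasp pt [524.21  49.99 182.81] radius 201.39064751747048 angle-8deg 0.5161911837475064
```

```bash
python3 -m handwheel '[[[0.02,0,0],[0,11,-12],0],[[0.02,0,0],[0,12,-11],0],[[0.02,0,0],[0,13,-11],0],[[0.02,0,0],[0,14,-10],0],[[0.02,0,0],[0,14,-9],0],[[0.02,0,0],[0,15,-8],0],[[0.02,0,0],[0,15,-7],0],[[0.02,0,0],[0,16,-6],0],[[0,0,0],[0,0,0],0],[[0,0,0],[0,0,0],0]]'
python3 - <<'E'
from cover import *
p,Rc,o=cur();print(o['qpos'],o['ft_force'],o['width'],Rc[:,2])
g=p-11*Rc[:,2]; c0=stn([0,0,60],pose)[0];rel=g-c0
d=rel@sdir([1,0,0],pose);print('grasp pt',g,'radius',np.hypot(d,rel[2]),'angle-8deg',np.arctan2(rel[2],-d)-np.radians(8))
E
```

```text
t: 9.48
ee_pos: [615.1, 37.9, 235.8]
orientation: [-2.279, -2.01, 0.141]
ft_force: [-4.6, -1.2, 9.2]
width: 29.4
[ 0.03  0.47  1.55  0.02  1.26 -1.42] [-4.62 -1.24  9.19] 29.37545333461605 [-0.13  0.01 -0.99]
grasp pt [616.56  37.74 246.71] radius 198.18377993920774 angle-8deg 1.089250357583371
```

```bash
python3 -m handwheel '[[[0.02,0,0],[0,16,-8],0],[[0.02,0,0],[0,17,-6],0],[[0,0,0],[0,0,0],1],[[0,0,0],[0,0,0],1],[[0,0,0],[0,0,0],1],[[0,0,0],[0,0,-20],1],[[0,0,0],[0,0,-35],1],[[0,0,0],[0,0,-35],1],[[0,0,0],[0,-20,-20],1],[[0,0,0],[0,-35,0],1]]'
python3 - <<'E'
from cover import *
print(cur()[2]['qpos'])
p=shot('top');X=[]
for d in ctrl.look_for(p,'tub')[:3]: print('L',d['score'],w(p,d['position']))
for q in ('tub','tub_grip'):
  for d in ctrl.spot_point(p,q)[:3]: print(q,d['score'],w(p,d['position']))
cv2.imwrite('pics/t3.png',cv2.resize(p['pixels'][40:260,160:500,::-1],None,fx=2.2,fy=2.2))
p=shot('scene','s3')
for q in ('tub','tub_grip'):
  for d in ctrl.spot_point(p,q)[:3]: print(q,d['score'],w(p,d['position']))
E
```

```text
t: 10.32
ee_pos: [608.1, 39.3, 353.1]
orientation: [-2.244, -1.981, 0.206]
ft_force: [-0.5, 0.7, -0.1]
width: 79.9
[ 0.03  0.39  1.41  0.02  1.54 -1.42]
L 0.58 [505.84 397.67   2.66]
tub 0.95 [489.29 353.18  -2.54]
tub_grip 0.68 [385.09 350.08  27.32]
tub 0.95 [171.28 307.63   0.58]
tub_grip 0.87 [383.83 352.64  31.42]
tub_grip 0.65 [ 95.44 376.33  24.8 ]
tub_grip 0.23 [684.34  31.75  -0.47]
```

View pics/s3.png

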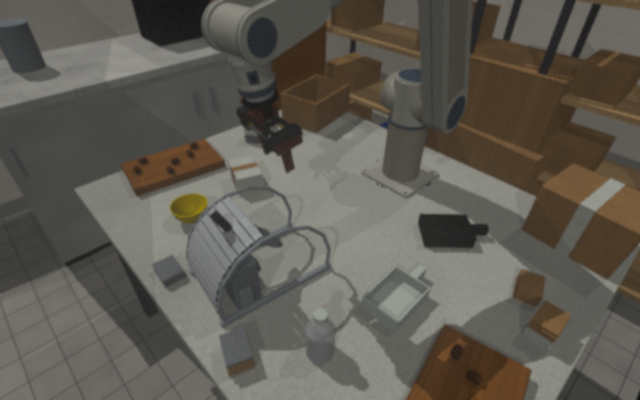

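View pics/t3.png

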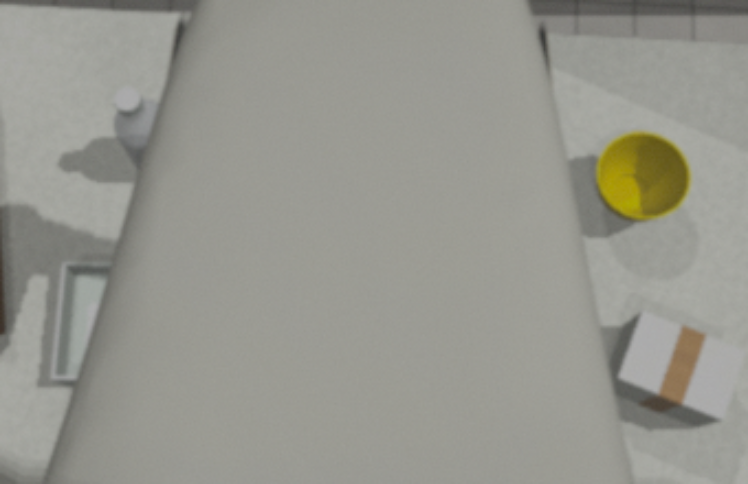

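The cover is open: scene px (220,222) shows the lug rolled to the back and the tracks bare in front. Next is the tub handle.

```bash
cat > tub.py <<'E'
from h import *
pose=(682.5,29.5,-0.126)
yt=0.035
b=np.radians(80)
tp=(490.5,355,yt)
Z=sdir([np.cos(b),0,-np.sin(b)],tp);Rt=frame(Z,sdir([0,1,0],tp))
grip=stn([-105,0,29],tp)[0]
tcp=grip+11*Z
E
python3 - <<'E'
from tub import *
print(grip,tcp,tcp-70*Z)
plan(tcp-70*Z,Rt,15)
p=ctrl.get_image('scene')
k=5
im=cv2.resize(p['pixels'][:,:,::-1],None,fx=k,fy=k,interpolation=cv2.INTER_CUBIC).copy()
def pl(a): cv2.polylines(im,[np.round((px(p,stn(a,tp))+.5)*k-.5).astype(int).reshape(-1,1,2)],True,(0,0,255),1)
for z in (0,42): pl([[75,55,z],[-75,55,z],[-75,-55,z],[75,-55,z]])
for z in (12,42): pl([[-75,12,z],[-127,12,z],[-127,-12,z],[-75,-12,z]])
c=(px(p,[450,353,20])[0]*k).astype(int); cv2.imwrite('pics/tubov.png',im[c[1]-220:c[1]+240,c[0]-280:c[0]+280])
E
```

```text
[385.56 351.33  29.  ] [387.47 351.39  18.17] [375.33 350.97  87.1 ]
dist 468.5 ang 0.41 n 15 turn/row [-0.03  0.   -0.01]
0 [ 18.9 -13.9  20.6]
1 [ 19.  -14.3  20.2]
2 [ 19.2 -14.6  19.9]
3 [ 19.3 -14.9  19.5]
4 [ 19.5 -15.1  19.2]
5 [ 19.6 -15.4  18.8]
6 [ 19.8 -15.7  18.4]
7 [ 19.9 -15.9  18. ]
8 [ 20.1 -16.2  17.6]
9 [ 20.3 -16.4  17.2]
10 [ 20.4 -16.6  16.8]
11 [ 20.6 -16.8  16.4]
12 [ 20.8 -17.   16. ]
13 [ 21.  -17.2  15.6]
14 [ 21.1 -17.3  15.1]
```

View pics/tubov.png

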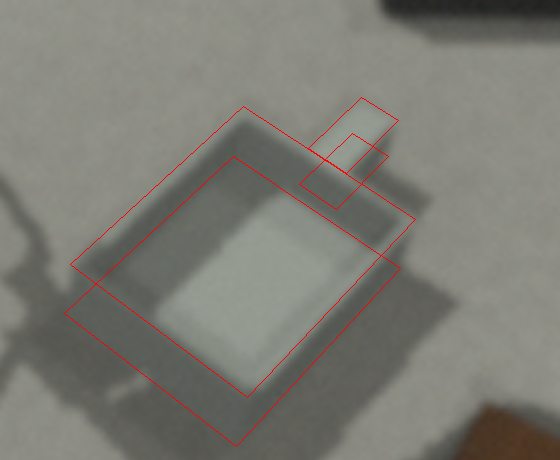

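The tub overlay fits well. I move to just above the handle.

```bash
python3 -m handwheel '[[[-0.03,0,-0.01],[19,-14,20],1],[[-0.03,0,-0.01],[19,-14,20],1],[[-0.03,0,-0.01],[19,-15,20],1],[[-0.03,0,-0.01],[19,-15,20],1],[[-0.03,0,-0.01],[20,-15,19],1],[[-0.03,0,-0.01],[20,-15,19],1],[[-0.03,0,-0.01],[20,-16,18],1],[[-0.03,0,-0.01],[20,-16,18],1],[[-0.03,0,-0.01],[20,-16,18],1],[[-0.03,0,-0.01],[20,-16,17],1]]'
python3 - <<'E'
from tub import *
plan(tcp-60*Z,Rt,6); print(cur()[2]['qpos'])
E
```

```text
t: 11.55
ee_pos: [463.1, 250.9, 159.0]
orientation: [2.192, 2.128, 0.118]
ft_force: [-0.1, -0.0, 0.2]
width: 87.9
dist 155.3 ang 0.088 n 6 turn/row [-0.01  0.   -0.01]
0 [ 16.3 -16.3  11.8]
1 [ 16.4 -16.2  11.7]
2 [ 16.6 -16.2  11.5]
3 [ 16.7 -16.1  11.4]
4 [ 16.9 -16.   11.3]
5 [ 17.  -16.   11.2]
[ 0.51  0.35  1.96 -0.09  0.74 -0.97]
```

```bash
python3 -m handwheel '[[[-0.01,0,-0.01],[17,-17,11],1],[[-0.01,0,-0.01],[17,-17,11],1],[[-0.01,0,-0.01],[17,-17,11],1],[[-0.01,0,-0.01],[17,-16,11],1],[[-0.01,0,-0.01],[17,-16,11],1],[[-0.01,0,-0.01],[17,-16,10],1],[[0,0,0],[0,0,0],1],[[0,0,0],[0,0,0],1],[[0,0,0],[0,0,0],1],[[0,0,0],[0,0,0],1]]'
python3 - <<'E'
from tub import *
plan(tcp-60*Z,Rt,1); plan(tcp,Rt,4);print(cur()[2]['qpos'])
p=shot('wrist','wr4')
for q in ('tub','tub_grip'):
  for d in ctrl.spot_point(p,q)[:2]: print(q,d['score'],w(p,d['position']))
E
```

```text
t: 12.38
ee_pos: [366.8, 359.5, 67.0]
orientation: [2.083, 2.169, 0.163]
ft_force: [-0.3, -0.2, 0.3]
width: 87.8
dist 16.8 ang 0.02 n 1 turn/row [-0.01  0.02  0.01]
0 [-9.  11.5 -8.3]
dist 53.7 ang 0.02 n 4 turn/row [-0.  0.  0.]
0 [-2.   3.  12.9]
1 [-2.   3.  12.9]
2 [-2.1  2.9 12.9]
3 [-2.2  2.9 12.9]
[ 0.83  0.5   2.04 -0.27  0.52 -0.55]
tub 0.68 [484.82 355.99  -1.15]
tub_grip 0.66 [385.39 353.2   26.47]
```

View pics/wr4.png

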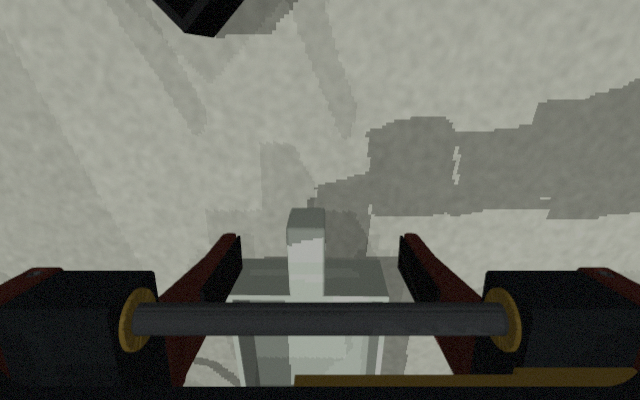

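The handle (wrist px ~306) sits slightly left of the jaw centre, which agrees with the computed -8 mm correction.

```bash
python3 -m handwheel '[[[0,0,0],[-3,4,9],1],[[0,0,0],[-3,4,10],1],[[0,0.01,0],[-2,4,11],1],[[0,0.01,0],[0,0,12],1],[[0,0,0],[0,0,8],1],[[0,0,0],[0,0,0],1],[[0,0,0],[0,0,0],0],[[0,0,0],[0,0,0],0],[[0,0,0],[0,0,0],0],[[0,0,0],[0,0,0],0]]'
python3 - <<'E'
from tub import *
plan(tcp,Rt,1);print(cur()[2]['qpos'])
E
```

```text
t: 13.37
ee_pos: [394.0, 348.8, 17.6]
orientation: [2.097, 2.173, 0.192]
ft_force: [0.2, -1.3, 0.6]
width: 64.5
dist 7.1 ang 0.005 n 1 turn/row [-0.   -0.01  0.  ]
0 [ 2.9 -6.3 -1.6]
[ 0.77  0.6   2.03 -0.29  0.39 -0.57]
```

```bash
python3 -m handwheel '[[[0,0,0],[0,0,0],0],[[0,0,0],[0,0,0],0],[[0,0,0],[0,0,0],0],[[0,0,0],[0,0,0],0],[[0,0,0],[0,0,0],0],[[0,0,0],[0,0,0],0],[[0,0,0],[0,0,0],0],[[0,0,0],[0,0,-5],0],[[0,0,0],[0,0,-5],0],[[0,0,0],[0,0,0],0]]'
python3 - <<'E'
from tub import *
p,Rc,o=cur();print(o['qpos'],o['width'],o['ft_force'],p)
P=shot('scene')
for q in ('tub','tub_grip'):
  for d in ctrl.spot_point(P,q)[:2]: print(q,d['score'],w(P,d['position']))
P2=shot('top')
for q in ('tub','tub_grip'):
  for d in ctrl.spot_point(P2,q)[:2]: print(q,d['score'],w(P2,d['position']))
cv2.imwrite('pics/s5.png',cv2.resize(P['pixels'][180:350,280:500,::-1],None,fx=3,fy=3))
E
```

```text
t: 14.2
ee_pos: [391.6, 349.1, 29.4]
orientation: [2.096, 2.174, 0.192]
ft_force: [0.1, -0.8, -2.4]
width: 24.2
[ 0.77  0.58  2.04 -0.28  0.41 -0.59] 24.180065155780103 [ 0.12 -0.85 -2.36] [391.56 349.13  29.36]
tub 0.93 [169.53 307.13  -2.73]
tub 0.61 [486.33 354.43   7.13]
tub_grip 0.89 [379.99 349.34  41.49]
tub_grip 0.86 [ 94.97 375.26  23.77]
tub 0.67 [167.6  301.85   2.54]
tub 0.56 [489.6  352.87   6.92]
tub_grip 0.58 [ 94.71 376.63  32.55]
```

View pics/s5.png

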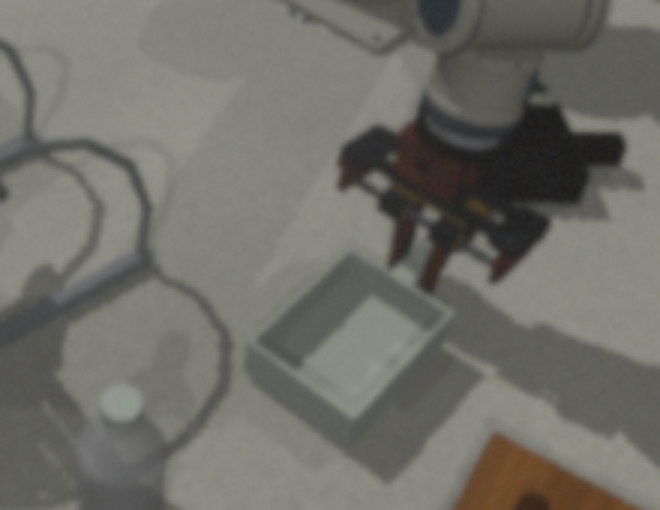

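The handle is gripped (width 24.2) and raised about 12 mm. I lift further and check whether the tub droops, because I want to swing it over the tracks' front ends.

```bash
python3 -m handwheel '[[[0,0,0],[0,-2,-15],0],[[0,0,0],[0,-3,-20],0],[[0,0,0],[0,-3,-20],0],[[0,0,0],[0,-3,-20],0],[[0,0,0],[0,-2,-15],0],[[0,0,0],[0,0,0],0],[[0,0,0],[0,0,0],0],[[0,0,0],[0,0,0],0],[[0,0,0],[0,0,0],0],[[0,0,0],[0,0,0],0]]'
python3 - <<'E'
from tub import *
p,Rc,o=cur();print(o['qpos'],o['width'],o['ft_force'],o['moment'],p,Rc)
P=shot('scene')
g=p-11*Rc[:,2]
# tub pose hypothesis flat: grip at tub (-98.4,0,28.4)
yaw=np.arctan2(-Rc[0,0],Rc[1,0]);print('yaw',yaw)
for name,dr in (('flat',0.),('droop',0.08)):
  k=5; im=cv2.resize(P['pixels'][:,:,::-1],None,fx=k,fy=k,interpolation=cv2.INTER_CUBIC).copy()
  Rz=R.from_euler('zy',[yaw,dr]).as_matrix()
  def pl(a): cv2.polylines(im,[np.round((px(P,g+(np.array(a)-[-98.4,0,28.4])@Rz.T)+.5)*k-.5).astype(int).reshape(-1,1,2)],True,(0,0,255),1)
  for z in (0,42): pl([[75,55,z],[-75,55,z],[-75,-55,z],[75,-55,z]])
  c=(px(P,[480,353,100])[0]*k).astype(int); cv2.imwrite(f'pics/lift_{name}.png',im[c[1]-220:c[1]+260,c[0]-280:c[0]+280])
E
python3 -c "
import cv2,numpy as np
cv2.imwrite('pics/lift.png',cv2.resize(np.hstack([cv2.imread('pics/lift_flat.png'),cv2.imread('pics/lift_droop.png')]),None,fx=.7,fy=.7))"
```

```text
t: 15.33
ee_pos: [361.3, 345.8, 114.1]
orientation: [2.097, 2.174, 0.181]
ft_force: [-0.6, 0.3, -2.1]
width: 23.4
[ 0.81  0.39  2.06 -0.21  0.59 -0.63] 23.41564102705908 [-0.58  0.35 -2.14] [ 0.06  0.32 -0.02] [361.29 345.76 114.1 ] [[-0.04  0.99  0.17]
 [ 1.    0.04  0.01]
 [-0.    0.17 -0.99]]
yaw 0.036023205560554564
```

View pics/lift.png

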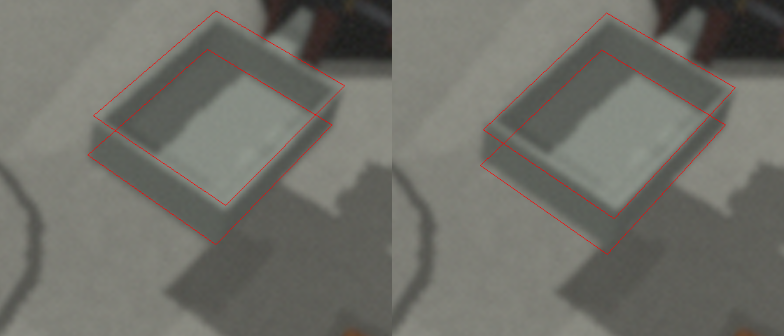

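The droop is small (~0.04 rad), so the grip holds. I swing the tub above the tracks to station x -195, underside at 220 mm.

```bash
cat > tub2.py <<'E'
from h import *
pose=(682.5,29.5,-0.126)
b=np.radians(80)
Z=sdir([np.cos(b),0,-np.sin(b)],pose);Rt=frame(Z,sdir([0,1,0],pose))
def T(x,y,z): return stn([x-98.4,y,z+28.4],pose)[0]+11*Z   # tcp for tub origin at station x,y, underside z
def where():
    p,Rc,o=cur(); g=p-11*Rc[:,2]-np.array([pose[0],pose[1],0]); c,s=np.cos(pose[2]),np.sin(pose[2])
    print('tub station est',c*g[0]+s*g[1]+98.4,-s*g[0]+c*g[1],g[2]-28.4,'width',o['width'],'F',o['ft_force'],'q',o['qpos'])
E
python3 - <<'E'
from tub2 import *
where();print(T(-195,0,220));plan(T(-195,0,220),Rt,12)
E
```

```text
tub station est -261.8892106785821 272.93982728655146 96.40881709162684 width 24.164852074779752 F [-0.54  1.06 -2.37] q [ 0.81  0.39  2.06 -0.21  0.59 -0.63]
[393.32  66.13 237.57]
dist 307.3 ang 0.162 n 12 turn/row [-0.   -0.    0.01]
0 [-23.4   3.5  -9.8]
1 [-23.3   3.8  -9.8]
2 [-23.3   4.1  -9.7]
3 [-23.3   4.5  -9.7]
4 [-23.2   4.8  -9.6]
5 [-23.2   5.1  -9.6]
6 [-23.2   5.4  -9.5]
7 [-23.1   5.7  -9.5]
8 [-23.    6.   -9.4]
9 [-23.    6.4  -9.3]
10 [-22.9   6.7  -9.3]
11 [-22.8   7.   -9.2]
```

```bash
python3 -m handwheel '[[[0,0,0.01],[-15,0,-20],0],[[0,0,0.01],[-22,1,-20],0],[[0,0,0.02],[-25,2,-20],0],[[0,0,0.02],[-25,3,-20],0],[[0,0,0.02],[-25,4,-18],0],[[0,0,0.02],[-25,5,-12],0],[[0,0,0.02],[-25,5,-8],0],[[0,0,0.01],[-25,6,-5],0],[[0,0,0.01],[-25,6,0],0],[[0,0,0.01],[-25,6,0],0]]'
python3 - <<'E'
from tub2 import *
where();plan(T(-195,0,205),Rt,3)
E
```

```text
t: 16.22
ee_pos: [368.2, 98.8, 238.4]
orientation: [2.26, 2.018, 0.178]
ft_force: [0.8, 0.5, -3.3]
width: 23.9
tub station est -223.7922750399736 29.028433548031728 220.87861632686045 width 23.905853918603192 F [ 0.81  0.53 -3.33] q [ 0.26 -0.04  2.21 -0.06  0.82 -1.16]
dist 44.1 ang 0.028 n 3 turn/row [-0.01 -0.01  0.  ]
0 [-10.    8.6   6.5]
1 [-9.9  8.6  6.7]
2 [-9.8  8.6  6.8]
```

```bash
python3 -m handwheel '[[[0,0,0],[-10,8,7],0],[[0,0,0],[-10,8,7],0],[[0,0,0],[-9,8,7],0],[[0,0,0],[0,-4,24],0],[[0,0,0],[0,-4,24],0],[[0,0,0],[0,-4,24],0],[[0,0,0],[0,-4,24],0],[[0,0,0],[0,-4,24],0],[[0,0,0],[0,0,0],0],[[0,0,0],[0,0,0],0]]'
python3 - <<'E'
from tub2 import *
where();plan(T(-195,0,18),Rt,3)
P=shot('scene','s6'); 
for q in ('tub','tub_grip'):
  for d in ctrl.spot_point(P,q)[:3]: 
    if d['score']>.3: print(q,d['score'],w(P,d['position']))
E
```

```text
t: 17.05
ee_pos: [392.8, 60.3, 92.2]
orientation: [2.271, 2.006, 0.172]
ft_force: [0.7, 0.5, -1.8]
width: 23.9
tub station est -194.60672001998498 -6.0326668410172495 74.6564217970789 width 23.9082114099323 F [ 0.7   0.52 -1.8 ] q [ 0.14  0.31  2.3  -0.07  0.38 -1.24]
dist 56.9 ang 0.024 n 3 turn/row [-0.01 -0.01  0.  ]
0 [ 1.7 -3.  18.7]
1 [ 1.8 -3.1 18.6]
2 [ 1.9 -3.2 18.6]
tub 0.85 [486.28  45.62  66.99]
tub 0.69 [169.52 305.63   0.36]
tub_grip 0.97 [377.2   61.03 103.37]
tub_grip 0.68 [ 94.6  377.36  21.73]
```

View pics/s6.png

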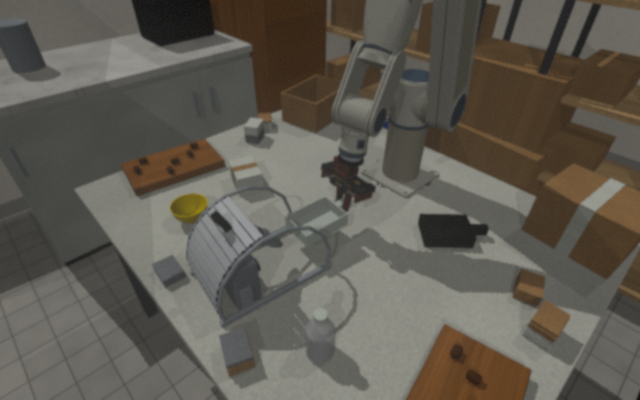

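The tub is between the tracks (scene px ~(318,218)), in line with the station. I lower it and slide it in.

```bash
python3 -m handwheel '[[[0,0,0],[2,-3,19],0],[[0,0,0],[2,-3,19],0],[[0,0,0],[2,-3,19],0],[[0,0,0],[0,-1,4],0],[[0,0,0],[0,0,0],0],[[0,0,0],[0,20,4],0],[[0,0,0],[0,20,4],0],[[0,0,0],[0,10,2],0],[[0,0,0],[0,0,0],0],[[0,0,0],[0,0,0],0]]'
python3 - <<'E'
from tub2 import *
where();plan(T(-95,0,10),Rt,4)
P=shot('scene','s7'); cv2.imwrite('pics/s7c.png',cv2.resize(P['pixels'][150:330,180:420,::-1],None,fx=3,fy=3))
E
```

```text
t: 18.03
ee_pos: [457.6, 62.7, 43.9]
orientation: [2.255, 1.994, 0.21]
ft_force: [-1.0, 0.2, -3.2]
width: 24.0
tub station est -130.86954200551554 4.426737771133869 26.266794368910247 width 23.951065362924595 F [-1.02  0.23 -3.17] q [ 0.13  0.49  2.2  -0.09  0.27 -1.24]
dist 39.6 ang 0.025 n 4 turn/row [ 0.   -0.01  0.  ]
0 [-1.3  8.   5.6]
1 [-1.3  8.   5.6]
2 [-1.2  8.1  5.6]
3 [-1.2  8.1  5.6]
```

View pics/s7c.png

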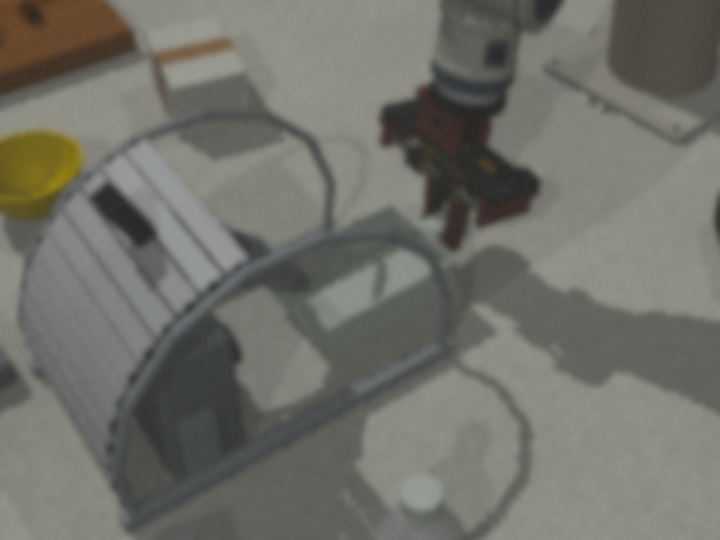

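```bash
python3 -m handwheel '[[[0,0,0],[-1,-3,8],0],[[0,0,0],[-2,-2,8],0],[[0,0,0],[-2,0,1],0],[[0,0,0],[0,0,0],0],[[0,0,0],[0,9,2],0],[[0,0,0],[0,9,2],0],[[0,0,0],[0,8,1],0],[[0,0,0],[0,0,0],0],[[0,0,0],[0,0,0],0],[[0,0,0],[0,0,0],0]]'
python3 - <<'E'
from tub2 import *
where();plan(T(-97,0,1),Rt,1)
E
```

```text
t: 18.92
ee_pos: [480.7, 54.4, 24.1]
orientation: [2.256, 1.996, 0.207]
ft_force: [-0.7, 0.3, -2.0]
width: 23.8
tub station est -106.91015178454012 -0.8612734501264221 6.510478255528106 width 23.839607486452053 F [-0.69  0.26 -2.01] q [ 0.1   0.55  2.16 -0.08  0.26 -1.28]
dist 11.3 ang 0.023 n 1 turn/row [ 0.01 -0.02  0.  ]
0 [0.4 8.7 7.2]
```

```bash
python3 -m handwheel '[[[0,0,0],[0,5,1],0],[[0,0,0],[0,5,1],0],[[0,0,0],[0,0,0],0],[[0,0,0],[0,-1,3],0],[[0,0,0],[0,-1,2],0],[[0,0,0],[0,0,0],0],[[0,0,0],[0,0,0],0],[[0,0,0],[0,0,0],0],[[0,0,0],[0,0,0],0],[[0,0,0],[0,0,0],0]]'
python3 - <<'E'
from tub2 import *
where()
P=shot('scene','s8'); cv2.imwrite('pics/s8c.png',cv2.resize(P['pixels'][150:330,180:420,::-1],None,fx=3,fy=3))
for q in ('tub','tub_grip','station','drop'):
  for d in ctrl.spot_point(P,q)[:3]: 
    if d['score']>.3: print(q,d['score'],w(P,d['position']))
print(stn([-95,0,0],pose))
E
```

```text
t: 19.75
ee_pos: [491.4, 53.5, 20.0]
orientation: [2.253, 1.995, 0.211]
ft_force: [-1.0, -0.8, 0.8]
width: 23.9
tub station est -96.23486150743486 -0.46268448305559673 2.357289835994191 width 23.877085708166227 F [-0.96 -0.78  0.82] q [ 0.1   0.57  2.14 -0.07  0.25 -1.28]
tub 0.79 [585.59  43.84  -1.37]
tub 0.71 [172.21 304.82   2.13]
tub 0.44 [ 713.29 -310.7    -1.52]
tub_grip 0.9 [480.21  53.98  24.92]
tub_grip 0.58 [649.94  32.27 102.64]
tub_grip 0.55 [ 95.44 377.22  22.88]
station 0.75 [685.35  28.44   0.82]
[[588.25  41.44   0.  ]]
```

View pics/s8c.png

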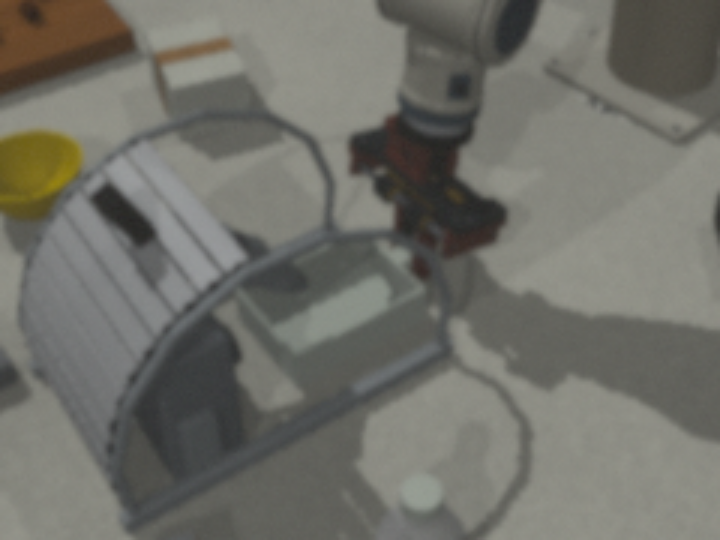

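The tub rests under the nozzle, with the estimated centre at station (-96, 0). I lower 2 mm, release and retract.

```bash
python3 -m handwheel '[[[0,0,0],[0,0,2],0],[[0,0,0],[0,0,0],0],[[0,0,0],[0,0,0],1],[[0,0,0],[0,0,0],1],[[0,0,0],[0,0,0],1],[[0,0,0],[0,0,0],1],[[0,0,0],[0,0,0],1],[[0,0,0],[0,0,-15],1],[[0,0,0],[0,0,-30],1],[[0,0,0],[0,0,-30],1]]'
python3 -m handwheel '[[[0,0,0],[0,-10,-30],1],[[0,0,0],[0,-20,-35],1],[[0,0,0],[0,-20,-35],1],[[0,0,0],[0,-10,-35],1],[[0,0,0],[0,0,-35],1],[[0,0,0],[0,0,-30],1],[[0,0,0],[0,0,0],1],[[0,0,0],[0,0,0],1],[[0,0,0],[0,0,0],1],[[0,0,0],[0,0,0],1]]'
python3 - <<'E'
from ov import *
print(cur()[2]['qpos'],cur()[1])
for c in ('scene','top','wrist'):
  P=shot(c,c+'9')
  for q in ('tub','tub_grip','station','sleeve_mid','track_axis','nozzle_mid'):
    for d in ctrl.spot_point(P,q)[:2]: 
      if d['score']>.4: print(c,q,round(d['score'],2),w(P,d['position']))
E
```

```text
t: 20.83
ee_pos: [475.1, 53.8, 88.8]
orientation: [2.257, 2.0, 0.201]
ft_force: [0.7, 0.1, 0.5]
width: 73.9
t: 21.67
ee_pos: [376.0, 61.5, 286.1]
orientation: [2.254, 1.996, 0.212]
ft_force: [0.0, 0.3, 0.1]
width: 87.9
[ 0.15 -0.13  2.17 -0.03  0.92 -1.28] [[ 0.12  0.98  0.19]
 [ 0.99 -0.12  0.  ]
 [ 0.02  0.18 -0.98]]
scene tub 0.93 [587.38  44.86  -0.95]
scene tub 0.65 [169.87 305.4    2.34]
scene tub_grip 0.82 [ 94.51 375.76  26.26]
scene tub_grip 0.78 [479.7   52.95  29.94]
scene station 0.8 [684.14  29.5    0.27]
scene track_axis 0.97 [682.64  27.53  55.08]
scene nozzle_mid 0.72 [770.86  20.82 240.62]
scene nozzle_mid 0.7 [650.28  33.2  103.9 ]
top tub 0.92 [172.26 300.23   2.76]
top tub 0.7 [587.43  39.62  -1.31]
top tub_grip 0.95 [479.9   50.96  26.04]
top tub_grip 0.91 [ 93.39 372.74  31.71]
top station 0.62 [679.56  32.79  -0.1 ]
top sleeve_mid 0.91 [683.31  28.4  138.35]
top track_axis 0.64 [679.86  25.35  61.01]
top nozzle_mid 0.76 [646.54  31.93  98.97]
wrist tub 0.72 [688.94  32.31  60.56]
wrist tub 0.61 [586.63  43.76  -3.84]
wrist tub_grip 0.66 [483.55  54.46  25.25]
wrist sleeve_mid 0.95 [684.22  33.18 135.74]
wrist track_axis 0.9 [690.22  29.2   57.62]
wrist track_axis 0.42 [483.7   55.    23.07]
wrist nozzle_mid 0.71 [648.9   36.82  98.54]
```

View pics/wrist9.png

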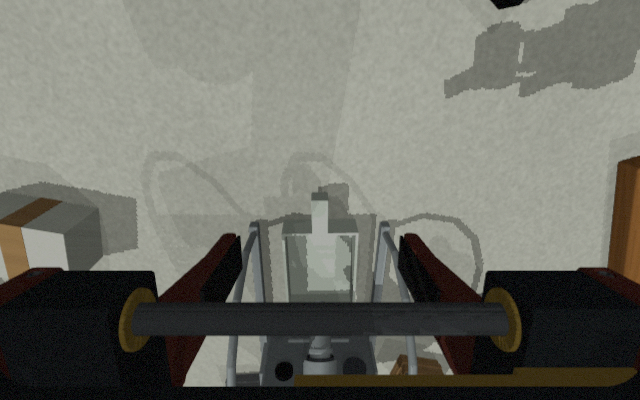

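View pics/top9.png

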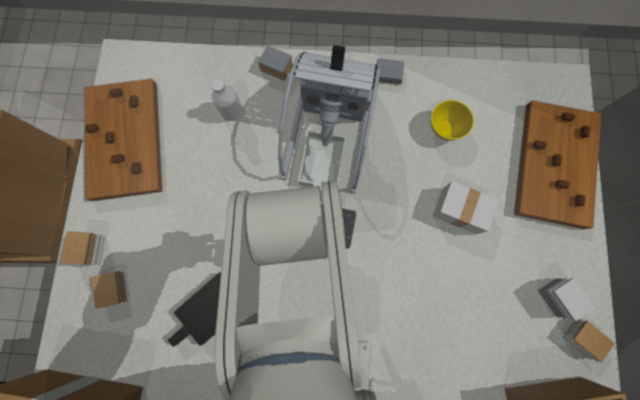

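The tub stands at (587, 43), within 3 mm of the goal at (588, 41). I check the station pose once more for the sleeve approach, because the body's clearance between the tracks is only about 6 mm.

Run:
```python
import ov
from ov import *
p=shot('top');draw(p,(682.5,29.5,-.126),[0,0,100],'z3',(60,65),5,cover=1.885)
p=shot('scene');draw(p,(682.5,29.5,-.126),[-30,0,100],'z4',(85,65),4,cover=1.885)
```

```text
(no output)
```

View pics/z3.png

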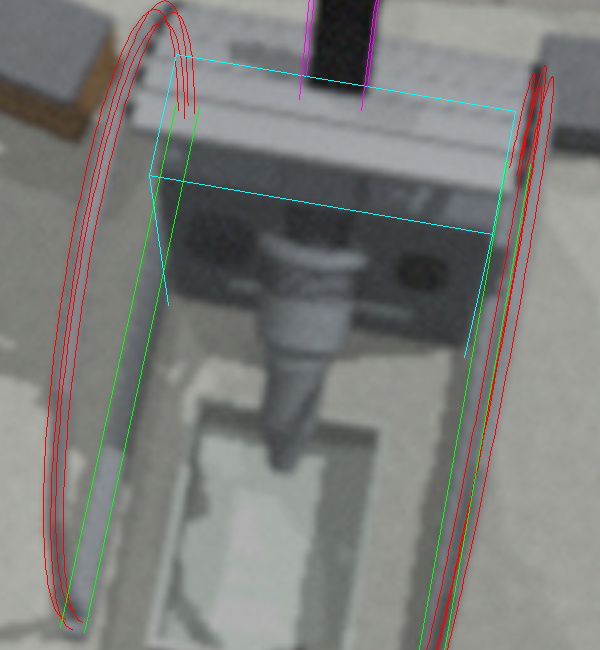

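View pics/z4.png

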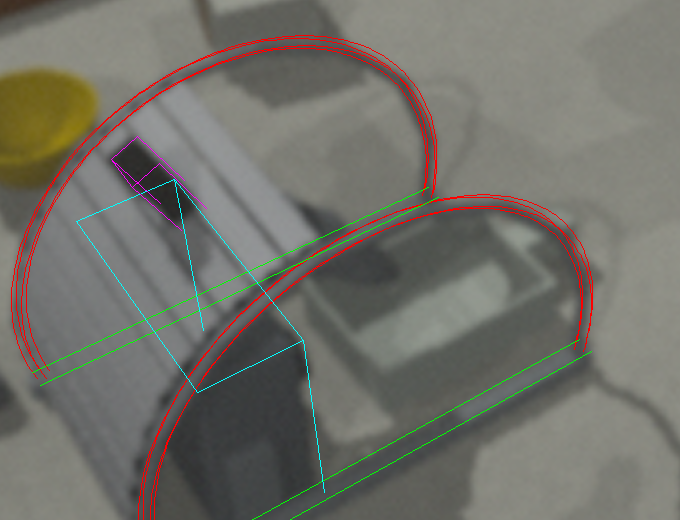

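The cover model at 1.885 rad matches the pictures. I now fit the arm's planar kinematics from the recorded poses to pick a sleeve approach tilt that stays inside joint 5's range.

Run:
```python
from h import *
from scipy.optimize import least_squares
# q, tcp pos (j4 roughly 0)
D=[([1.093,.423,1.63,0,1.089],[276.8,560.4,230.7]),
([.13,.43,2.15,-.14,.37],[481.5,58.5,77.2]),([.08,.33,1.94,-.02,.8],[525,49.9,171.8]),([.03,.47,1.55,.02,1.26],[615.1,37.9,235.8]),
([.03,.39,1.41,.02,1.54],[608.1,39.3,353.1]),([.51,.35,1.96,-.09,.74],[463.1,250.9,159]),([.26,-.04,2.21,-.06,.82],[368.2,98.8,238.4]),
([.14,.31,2.30,-.07,.38],[392.8,60.3,92.2]),([.1,.55,2.16,-.08,.26],[480.7,54.4,24.1]),([.1,.57,2.14,-.07,.25],[491.4,53.5,20.]),
([.15,-.13,2.17,-.03,.92],[376,61.5,286.1])]
Q=np.array([d[0] for d in D]);P=np.array([d[1] for d in D])
r=np.hypot(P[:,0],P[:,1]);z=P[:,2]
def f(v,Q=Q):
    r0,z0,L1,L2,dl,Lt=v
    a=Q[:,1];b=a+Q[:,2];c=b+Q[:,4]
    return r0+L1*np.sin(a)+L2*np.sin(b+dl)+Lt*np.sin(c), z0+L1*np.cos(a)+L2*np.cos(b+dl)+Lt*np.cos(c)
def res(v): 
    x,y=f(v);return np.r_[x-r,y-z]
s=least_squares(res,[0,300,450,450,0,250],loss='soft_l1',f_scale=5)
print(s.x,np.abs(s.fun).max(),res(s.x).round(0))
v=s.x
for b in (50,55,60,65):
  for back in (0,100):
    th=np.pi/2+np.radians(b); zt=[np.sin(th),np.cos(th)]
    tr=680+(11-8-back)*zt[0]; tz=140+(11-8-back)*zt[1]
    wr=[tr-v[5]*zt[0]-v[0],tz-v[5]*zt[1]-v[1]]
    d=np.hypot(*wr); c=(v[2]**2+v[3]**2-d*d)/(2*v[2]*v[3]); g=np.pi-np.arccos(np.clip(c,-1,1))  # angle between L1,L2
    q3=g-v[4]; q2=np.arctan2(wr[0],wr[1])-np.arctan2(v[3]*np.sin(g),v[2]+v[3]*np.cos(g)); print(b,back,'q2',q2,'q3',q3,'q5',th-q2-q3)
```

```text
[  2.64 315.92 562.7  488.81   0.16 305.86] 2.99489570034973 [ 0.  2. -1.  0. -1.  2.  0.  1. -3. -1. -0.  0.  0.  2. -0. -1. -1.  1.
  2. -1. -2. -0.]
50 0 q2 0.49554566392553523 q3 2.031762743855125 q5 -0.08384745498859925
50 100 q2 0.27206592679192976 q3 2.132595435425858 q5 0.03879959057427351
55 0 q2 0.4860064179380019 q3 1.9818601440229027 q5 0.06286085343087278
55 100 q2 0.2689142698064958 q3 2.061590271662727 q5 0.2002228739225549
60 0 q2 0.4846528774674864 q3 1.9283658942653834 q5 0.20497510625862425
60 100 q2 0.2778978427075043 q3 1.9871380365271403 q5 0.35295799875684963
65 0 q2 0.49076337926469393 q3 1.8718535561545542 q5 0.34264340517196246
65 100 q2 0.29707052221015195 q3 1.909883365034863 q5 0.49830645334619605
```

β = 61° is feasible (q5 ≈ 0.23) and clears the cover edge by about 14 mm. I move to a pre-pose 120 mm back along the approach line, outside the tracks.

```bash
cat > slv.py <<'E'
from h import *
pose=(682.5,29.5,-0.126)
b=np.radians(61)
Z=sdir([np.cos(b),0,-np.sin(b)],pose);Rt=frame(Z,sdir([0,1,0],pose))
az=sdir([-.766,0,-.643],pose)
sc=stn([0,0,140],pose)[0]
def T(back=0,ax=-4): return sc+az*ax+(5-back)*Z
def st():
    p,Rc,o=cur(); d=Rt.T@(p-T()); print('tool-frame offset from grasp pose (x,y,z)',d,'rot',R.from_matrix(Rt.T@best(Rc,Rt)).as_rotvec(),'w',o['width'],'F',o['ft_force'],'q',o['qpos'])
E
python3 - <<'E'
from slv import *
st();print(T(120));plan(T(120),Rt,9)
E
```

```text
tool-frame offset from grasp pose (x,y,z) [  -6.62 -201.81 -282.03] rot [0.32 0.02 0.  ] w 87.5943145641531 F [ 0.08 -0.13 -0.21] q [ 0.15 -0.13  2.17 -0.03  0.92 -1.28]
[630.23  36.12 243.15]
dist 258.9 ang 0.321 n 9 turn/row [-0.04 -0.   -0.  ]
0 [ 0.4 26.9 10.1]
1 [ 0.4 26.6 11. ]
2 [ 0.5 26.2 11.9]
3 [ 0.5 25.7 12.9]
4 [ 0.5 25.3 13.8]
5 [ 0.6 24.7 14.7]
6 [ 0.6 24.2 15.5]
7 [ 0.6 23.6 16.4]
8 [ 0.7 23.  17.2]
```

```bash
python3 -m handwheel '[[[-0.04,0,0],[0,27,10],1],[[-0.04,0,0],[0,27,11],1],[[-0.04,0,0],[1,26,12],1],[[-0.03,0,0],[1,26,13],1],[[-0.03,0,0],[1,25,14],1],[[-0.03,0,0],[1,25,15],1],[[-0.03,0,0],[1,24,15],1],[[-0.03,0,0],[1,23,16],1],[[-0.03,0,0],[1,22,16],1],[[0,0,0],[0,0,0],1]]'
python3 -m handwheel '[[[0,0,0],[0,0,0],1],[[0,0,0],[0,0,0],1],[[0,0,0],[0,0,0],1],[[0,0,0],[0,0,0],1],[[0,0,0],[0,0,0],1],[[0,0,0],[0,0,0],1],[[0,0,0],[0,0,0],1],[[0,0,0],[0,0,0],1],[[0,0,0],[0,0,0],1],[[0,0,0],[0,0,0],1]]'
python3 - <<'E'
from slv import *
st();plan(T(120),Rt,1)
P=shot('wrist','wr10')
for q in ('sleeve_mid','track_axis','station','nozzle_mid'):
  for d in ctrl.spot_point(P,q)[:1]: 
    X=w(P,d['position']);print(q,d['score'],X,px(P,X)[0])
E
```

```text
t: 23.65
ee_pos: [640.9, 38.7, 244.2]
orientation: [2.053, 1.813, 0.493]
ft_force: [0.6, -0.5, -0.7]
width: 88.0
t: 24.48
ee_pos: [637.3, 39.0, 244.9]
orientation: [2.055, 1.815, 0.491]
ft_force: [0.1, -1.2, 0.1]
width: 87.8
tool-frame offset from grasp pose (x,y,z) [   3.76    6.71 -118.31] rot [0.01 0.03 0.  ] w 87.81138072570975 F [ 0.12 -1.22  0.08] q [ 0.08  0.26  1.93 -0.16  0.45 -1.24]
dist 7.9 ang 0.026 n 1 turn/row [-0.01 -0.03 -0.  ]
0 [-3.7 -6.7 -1.7]
sleeve_mid 0.75 [682.3   30.1  137.22] [311.31 187.3 ]
nozzle_mid 0.67 [732.27 321.56  -1.16] [548.75 118.78]
```

View pics/wr10.png

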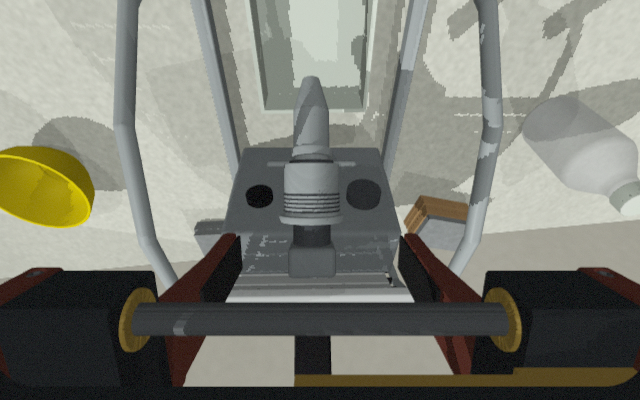

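The wrist view shows the sleeve at px ~(313,187), between the tracks, and the nozzle tip at px (311,78). I compare that with the model's projection and then correct.

Run:
```python
from slv import *
P=shot('wrist')
print('sleeve',px(P,sc),'rim',px(P,sc-22*az),'tip',px(P,stn([-78,0,75],pose)))
for y in (100,-100):
  print(y,[px(P,stn([-165*np.cos(t),y,60+165*np.sin(t)],pose))[0].round(1) for t in (0.3,.6,.9,1.2)])
g=cv2.cvtColor(P['pixels'],cv2.COLOR_RGB2GRAY)
print(P['camera_matrix'][0])
im=P['pixels'][:,:,::-1].copy()
for y in (95,105,-95,-105):
  q=px(P,stn([[-165*np.cos(t),y,60+165*np.sin(t)] for t in np.linspace(0,1.4,40)],pose)); cv2.polylines(im,[q.astype(int).reshape(-1,1,2)],False,(0,0,255),1)
for y in (24,-24): 
  q=px(P,[sc+25*az+sdir([0,y,0],pose),sc-19*az+sdir([0,y,0],pose)]); cv2.polylines(im,[q.astype(int).reshape(-1,1,2)],False,(0,255,0),1)
cv2.imwrite('pics/wr11.png',im)
```

```text
sleeve [[310.73 189.84]] rim [[311.03 214.98]] tip [[309.27  69.69]]
100 [array([474.3, -42.9]), array([491.1,  18. ]), array([494.7, 106.9]), array([483.4, 196.2])]
-100 [array([136., -45.]), array([119.3,  17.3]), array([117.6, 108.7]), array([132.2, 200.2])]
[314.63   0.   319.64]
```

View pics/wr11.png

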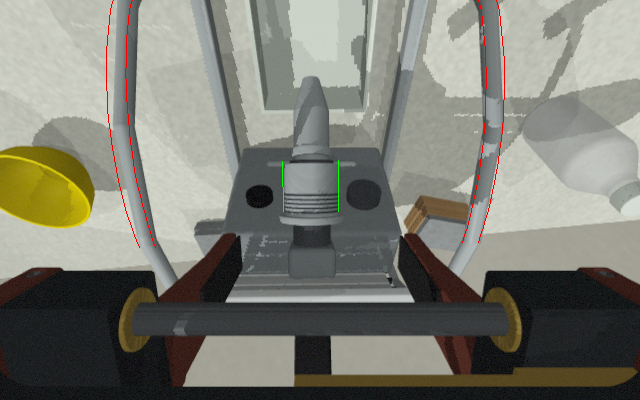

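```bash
sed -i 's/682.5,29.5/682.5,30.7/' slv.py; python3 -m handwheel '[[[-0.01,-0.03,0],[-3,-7,0],1],[[0,0,0],[0,0,0],1],[[0,0,0],[0,0,20],1],[[0,0,0],[0,0,20],1],[[0,0,0],[0,0,0],1],[[0,0,0],[0,0,0],1],[[0,0,0],[0,0,0],1],[[0,0,0],[0,0,0],1],[[0,0,0],[0,0,0],1],[[0,0,0],[0,0,0],1]]'
python3 - <<'E'
from slv import *
st()
E
```

```text
t: 25.62
ee_pos: [652.2, 34.6, 209.4]
orientation: [2.042, 1.792, 0.471]
ft_force: [0.4, 0.0, 0.3]
width: 88.0
tool-frame offset from grasp pose (x,y,z) [  0.05   3.03 -79.75] rot [-0.01 -0.    0.  ] w 88.00863179217396 F [0.39 0.   0.33] q [ 0.08  0.34  1.93 -0.28  0.38 -1.12]
```

```bash
python3 -m handwheel '[[[0.01,0,0],[0,-3,0],1],[[0,0,0],[0,0,13],1],[[0,0,0],[0,0,13],1],[[0,0,0],[0,0,13],1],[[0,0,0],[0,0,0],1],[[0,0,0],[0,0,0],1],[[0,0,0],[0,0,0],1],[[0,0,0],[0,0,0],1],[[0,0,0],[0,0,0],1],[[0,0,0],[0,0,0],1]]'
python3 - <<'E'
from slv import *
st()
P=shot('wrist','wr12')
P=shot('scene'); cv2.imwrite('pics/s12.png',cv2.resize(P['pixels'][120:300,180:420,::-1],None,fx=3,fy=3))
E
```

```text
t: 26.45
ee_pos: [670.0, 32.5, 170.9]
orientation: [2.049, 1.798, 0.464]
ft_force: [-0.8, -0.1, 0.3]
width: 87.8
tool-frame offset from grasp pose (x,y,z) [  0.2    0.03 -37.42] rot [ 0. -0.  0.] w 87.7536967069737 F [-0.77 -0.14  0.3 ] q [ 0.07  0.42  1.91 -0.31  0.33 -1.1 ]
```

View pics/wr12.png

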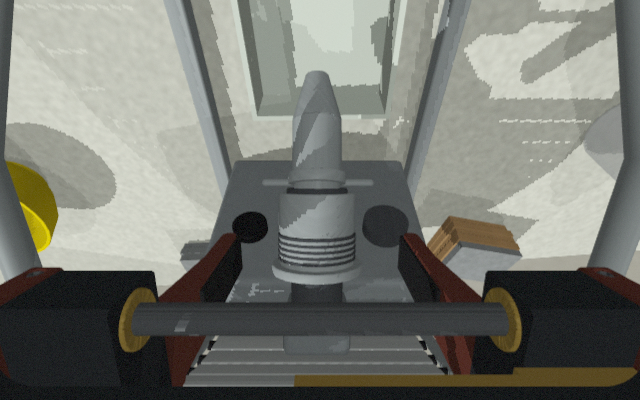

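View pics/s12.png

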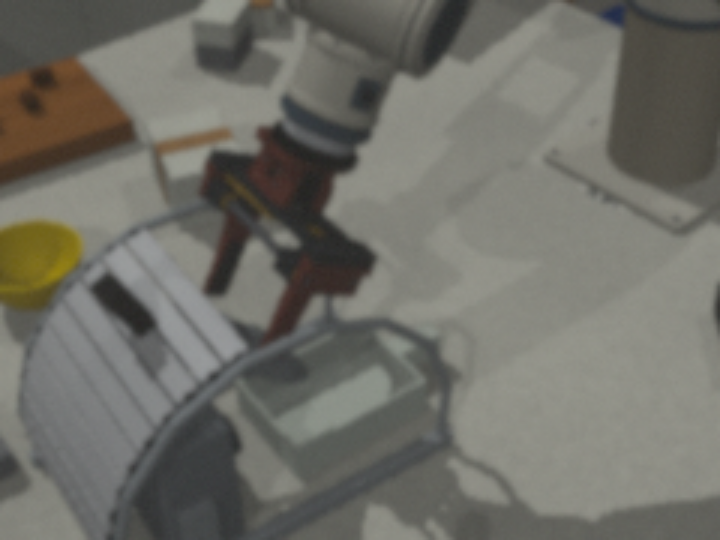

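The sleeve is centred (px 277–357, centre 317, against 320 for the jaws). I move the last 37 mm.

```bash
python3 -m handwheel '[[[0,0,0],[0,0,12],1],[[0,0,0],[0,0,12],1],[[0,0,0],[0,0,11],1],[[0,0,0],[0,0,0],1],[[0,0,0],[0,0,0],1],[[0,0,0],[0,0,0],1],[[0,0,0],[0,0,0],1],[[0,0,0],[0,0,0],1],[[0,0,0],[0,0,0],1],[[0,0,0],[0,0,0],1]]'
python3 - <<'E'
from slv import *
st()
P=shot('wrist','wr13')
p,Rc,o=cur()
print('back dir in tool', Rc.T@(-az))
E
```

```text
t: 27.38
ee_pos: [688.7, 30.1, 136.9]
orientation: [2.049, 1.798, 0.464]
ft_force: [-0.0, -0.6, -0.1]
width: 87.9
tool-frame offset from grasp pose (x,y,z) [0.2  0.03 1.5 ] rot [ 0. -0.  0.] w 87.87662198425237 F [-0.01 -0.6  -0.05] q [ 0.07  0.5   1.89 -0.35  0.28 -1.06]
back dir in tool [ 0.    0.98 -0.19]
```

View pics/wr13.png

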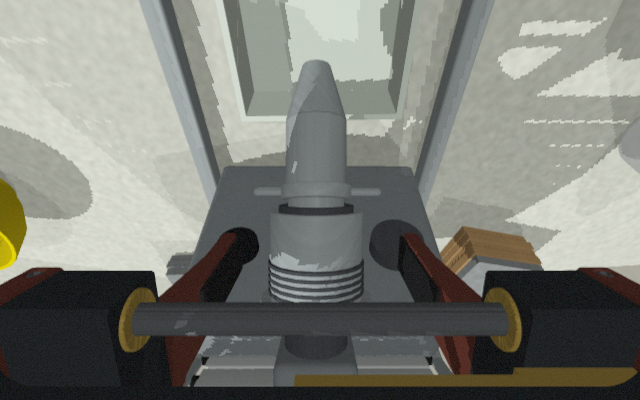

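```bash
python3 -m handwheel '[[[0,0,0],[0,0,0],0],[[0,0,0],[0,0,0],0],[[0,0,0],[0,0,0],0],[[0,0,0],[0,0,0],0],[[0,0,0],[0,0,0],0],[[0,0,0],[0,0,0],0],[[0,0,0],[0,0,0],0],[[0,0,0],[0,0,0],0],[[0,0,0],[0,0,0],0],[[0,0,0],[0,0,0],0]]'
python3 - <<'E'
from slv import *
st();print(cur()[2]['moment'])
E
```

```text
t: 28.27
ee_pos: [688.7, 28.1, 138.0]
orientation: [2.048, 1.797, 0.462]
ft_force: [0.0, -1.2, 0.2]
width: 47.6
tool-frame offset from grasp pose (x,y,z) [-1.81  0.72  0.66] rot [ 0. -0.  0.] w 47.5791649481917 F [ 0.01 -1.25  0.24] q [ 0.07  0.5   1.89 -0.35  0.28 -1.06]
[-0.1   0.2  -0.01]
```

The sleeve is gripped (47.6 mm). I pull back along the sleeve axis.

```bash
python3 -m handwheel '[[[0,0,0],[0,3.5,-0.7],0],[[0,0,0],[0,3.5,-0.7],0],[[0,0,0],[0,3.5,-0.7],0],[[0,0,0],[0,3.5,-0.7],0],[[0,0,0],[0,2,-0.4],0],[[0,0,0],[0,1,0],0],[[0,0,0],[0,1,0],0],[[0,0,0],[0,0.5,0],0],[[0,0,0],[0,0.5,0],0],[[0,0,0],[0,0.5,0],0]]'
python3 - <<'E'
from slv import *
st()
P=shot('wrist','wr14')
P2=shot('scene'); cv2.imwrite('pics/s14.png',cv2.resize(P2['pixels'][120:300,180:420,::-1],None,fx=3,fy=3))
E
```

```text
t: 29.1
ee_pos: [688.7, 28.0, 137.8]
orientation: [2.07, 1.818, 0.424]
ft_force: [-3.7, 1.6, -0.2]
width: 47.8
tool-frame offset from grasp pose (x,y,z) [-1.86  0.67  0.8 ] rot [ 0.04 -0.01  0.  ] w 47.75460644135029 F [-3.67  1.61 -0.2 ] q [ 0.06  0.5   1.86 -0.29  0.34 -1.12]
```

View pics/wr14.png

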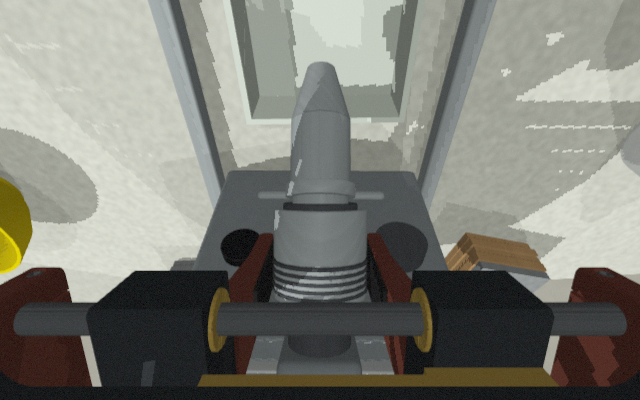

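View pics/s14.png

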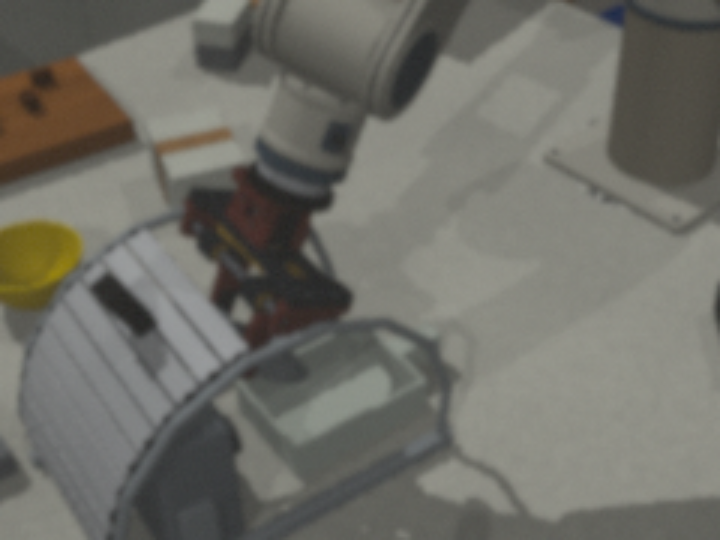

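The arm yields: the small commands didn't overcome the spring, because every row restarts from the measured pose. I use larger per-row shifts.

```bash
python3 -m handwheel '[[[-0.02,0,0],[0,8,-1.5],0],[[-0.02,0,0],[0,10,-2],0],[[-0.02,0,0],[0,12,-2],0],[[-0.02,0,0],[0,12,-2],0],[[-0.02,0,0],[0,12,-2],0],[[-0.02,0,0],[0,12,-2],0],[[-0.02,0,0],[0,12,-2],0],[[-0.02,0,0],[0,12,-2],0],[[-0.02,0,0],[0,12,-2],0],[[-0.02,0,0],[0,12,-2],0]]'
python3 - <<'E'
from slv import *
st()
P=shot('wrist','wr15')
P2=shot('scene'); cv2.imwrite('pics/s15.png',cv2.resize(P2['pixels'][120:300,180:420,::-1],None,fx=3,fy=3))
E
```

```text
t: 30.03
ee_pos: [701.7, 26.0, 148.1]
orientation: [2.039, 1.783, 0.419]
ft_force: [-26.3, 13.4, -6.8]
width: 47.5
tool-frame offset from grasp pose (x,y,z) [-2.27 17.17 -1.81] rot [ 0.   -0.04 -0.  ] w 47.509281698615474 F [-26.35  13.38  -6.83] q [ 0.08  0.5   1.85 -0.42  0.34 -0.99]
```

View pics/wr15.png

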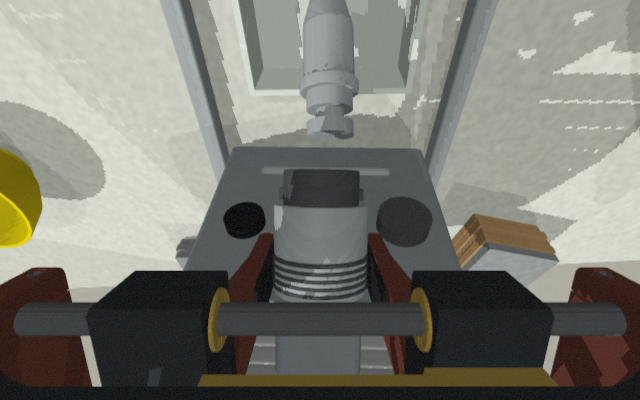

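The sleeve is back (about 16 mm of TCP travel, at the stop) and the nozzle is out of the coupler: wrist px (328,60–130), dropping into the tub. I hold a moment and then release.

```bash
python3 -m handwheel '[[[0,0.01,0],[0,9,-2],0],[[0,0.01,0],[0,9,-2],0],[[0,0.01,0],[0,9,-2],0],[[0,0,0],[0,8,-1],0],[[0,0,0],[0,0,0],1],[[0,0,0],[0,0,0],1],[[0,0,0],[0,0,0],1],[[0,0,0],[0,0,0],1],[[0,0,0],[0,0,0],1],[[0,0,0],[0,0,0],1]]'
python3 - <<'E'
from slv import *
st()
P=shot('wrist','wr16')
P2=shot('top'); cv2.imwrite('pics/t16.png',cv2.resize(P2['pixels'][40:220,230:430,::-1],None,fx=3,fy=3))
for c in (P,P2):
  for q in ('tub','nozzle_mid','sleeve_mid'):
    for d in ctrl.spot_point(c,q)[:2]: print(q,round(d['score'],2),w(c,d['position']))
E
```

```text
t: 30.97
ee_pos: [699.2, 26.9, 145.3]
orientation: [2.087, 1.837, 0.386]
ft_force: [0.4, -0.5, 0.7]
width: 84.2
tool-frame offset from grasp pose (x,y,z) [-1.71 13.55 -0.61] rot [ 0.07 -0.02 -0.  ] w 84.15705465202117 F [ 0.41 -0.46  0.75] q [ 0.06  0.51  1.81 -0.24  0.41 -1.18]
nozzle_mid 0.88 [637.6   41.41  40.79]
sleeve_mid 0.77 [685.86  28.94 135.99]
```

View pics/wr16.png

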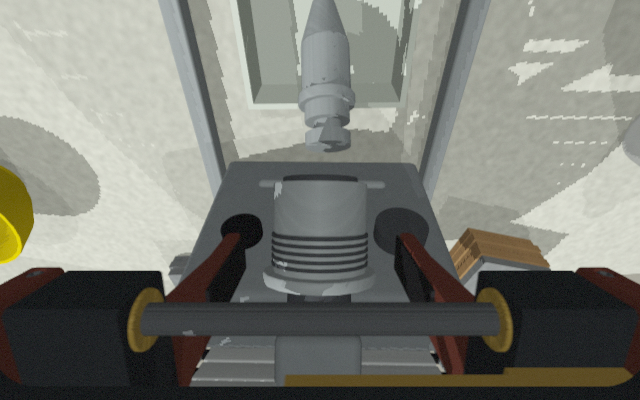

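The sleeve has snapped forward (fingers open at 84 mm, not touching). The nozzle leans in the tub, its tail towards the rear wall. I retract before taking a closer look.

```bash
python3 -m handwheel '[[[-0.02,0,0],[0,-3,-5],1],[[-0.02,0,0],[0,-4,-10],1],[[-0.02,0,0],[0,-3,-15],1],[[0,0,0],[0,0,-20],1],[[0,0,0],[0,0,-25],1],[[0,0,0],[0,0,-30],1],[[0,0,0],[0,0,-35],1],[[0,0,0],[0,0,-35],1],[[0,0,0],[0,0,-35],1],[[0,0,0],[0,0,-20],1]]'
python3 -m handwheel '[[[0,0,0],[0,-20,-20],1],[[0,0,0],[0,-30,-20],1],[[0,0,0],[0,-30,-20],1],[[0,0,0],[0,-30,-20],1],[[0,0,0],[0,-30,-20],1],[[0,0,0],[0,-20,-10],1],[[0,0,0],[0,0,0],1],[[0,0,0],[0,0,0],1],[[0,0,0],[0,0,0],1],[[0,0,0],[0,0,0],1]]'
python3 - <<'E'
from slv import *
st()
P=shot('wrist');cv2.imwrite('pics/wr17.png',P['pixels'][:,:,::-1])
P2=shot('top'); cv2.imwrite('pics/t17.png',cv2.resize(P2['pixels'][40:220,230:430,::-1],None,fx=3,fy=3))
P3=shot('scene'); cv2.imwrite('pics/s17.png',cv2.resize(P3['pixels'][150:330,180:420,::-1],None,fx=3,fy=3))
for n,c in (('w',P),('t',P2),('s',P3)):
  for q in ('tub','nozzle_mid','sleeve_mid','nozzle'):
    for d in ctrl.spot_point(c,q)[:2]:
      if d['score']>.35: print(n,q,round(d['score'],2),w(c,d['position']))
E
```

```text
t: 32.2
ee_pos: [576.3, 45.6, 344.3]
orientation: [2.054, 1.809, 0.424]
ft_force: [0.0, 0.4, -0.5]
width: 88.2
t: 33.03
ee_pos: [378.8, 71.6, 375.6]
orientation: [2.046, 1.798, 0.447]
ft_force: [0.1, 0.5, -0.0]
width: 87.7
tool-frame offset from grasp pose (x,y,z) [   2.43 -157.76 -358.83] rot [ 0.01 -0.01 -0.  ] w 87.7458770012127 F [ 0.12  0.48 -0.03] q [ 0.33 -0.35  2.19 -0.29  0.88 -0.97]
w tub 0.76 [586.25  43.82   0.85]
w nozzle_mid 0.9 [639.42  40.67  38.86]
w sleeve_mid 0.57 [682.91  30.47 138.74]
w nozzle 0.78 [672.27  36.04  82.06]
t tub 0.68 [586.93  39.7   -1.92]
t nozzle_mid 0.65 [639.12  36.21  39.1 ]
t sleeve_mid 0.71 [682.44  29.35 139.82]
t nozzle 0.83 [674.3   33.57  85.93]
t nozzle 0.68 [636.04  34.42  40.69]
s tub 0.84 [171.14 304.31  -2.23]
s tub 0.81 [586.27  45.01  -1.73]
s nozzle_mid 0.5 [639.51  37.87  40.49]
s nozzle_mid 0.38 [ 472.65 -343.65   -6.45]
s sleeve_mid 0.48 [680.    31.84 140.6 ]
s sleeve_mid 0.47 [671.86  36.49  80.68]
s nozzle 0.69 [676.4   38.37  80.69]
```

View pics/s17.png

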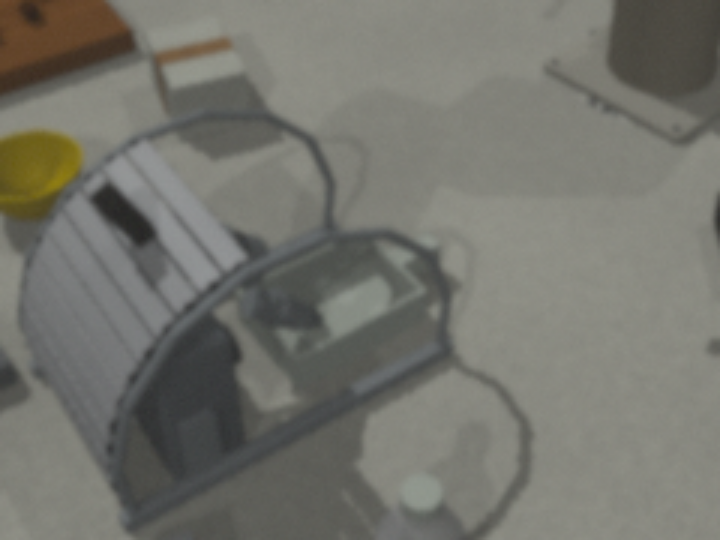

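View pics/t17.png

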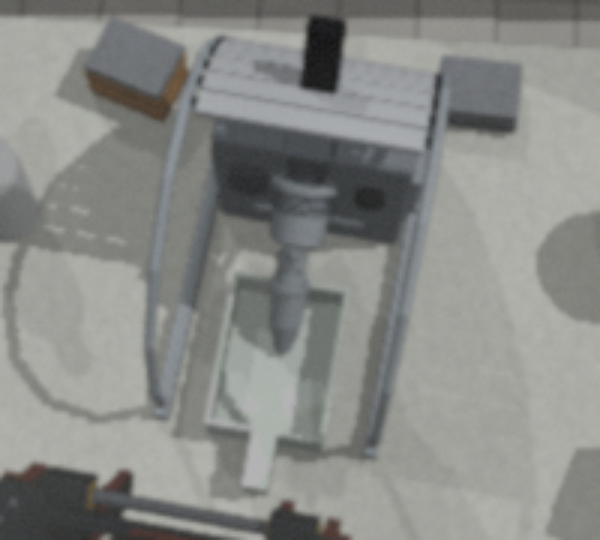

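View pics/wr17.png

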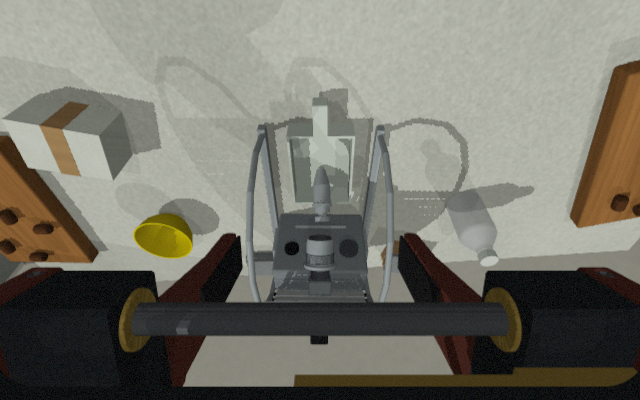

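The nozzle leans inside the tub against the rear rim, and three views agree. In the tub frame its middle is about (53, 3, 40) mm, against limits of ±75, ±55 and below 50. Before handing in I check that everything is at rest.

```bash
cat > a.py <<'E'
from h import *
a=shot('wrist'); np.save('/tmp/a.npy',a['pixels']);
E
python3 a.py; python3 -m handwheel '[[[0,0,0],[0,0,0],1],[[0,0,0],[0,0,0],1],[[0,0,0],[0,0,0],1],[[0,0,0],[0,0,0],1],[[0,0,0],[0,0,0],1],[[0,0,0],[0,0,0],1],[[0,0,0],[0,0,0],1],[[0,0,0],[0,0,0],1],[[0,0,0],[0,0,0],1],[[0,0,0],[0,0,0],1]]'
python3 - <<'E'
from h import *
a=np.load('/tmp/a.npy').astype(float);P=shot('wrist');b=P['pixels'].astype(float)
d=np.abs(a-b).mean(2); print('diff station region',d[90:270,250:390].mean(),d[150:225,300:345].mean(),'elsewhere',d[20:90,200:400].mean())
s,e=cv2.phaseCorrelate(a[155:222,295:350].mean(2).copy(),b[155:222,295:350].mean(2).copy());print('shift px nozzle',s)
s,e=cv2.phaseCorrelate(a[20:150,200:420].mean(2).copy(),b[20:150,200:420].mean(2).copy());print('shift px tub/bg',s)
P2=shot('top')
for q in ('nozzle_mid','sleeve_mid','carton','jar','bowl'):
  for n,c in (('w',P),('t',P2)):
   for x in ctrl.spot_point(c,q)[:1]: print(n,q,round(x['score'],2),w(c,x['position']))
E
```

```text
t: 34.67
ee_pos: [378.0, 71.7, 375.5]
orientation: [2.046, 1.799, 0.447]
ft_force: [0.1, 0.3, -0.8]
width: 88.2
diff station region 2.298267195767196 2.2306172839506173 elsewhere 1.223309523809524
shift px nozzle (-0.08805070545665572, -0.052335448522981665)
shift px tub/bg (0.42339478914931306, 0.41122582224373616)
w nozzle_mid 0.93 [636.03  37.22  41.49]
t nozzle_mid 0.69 [634.18  37.7   42.29]
w sleeve_mid 0.62 [683.15  32.74 136.39]
t sleeve_mid 0.78 [683.91  31.44 141.99]
w carton 0.58 [ 471.83 -345.42    2.18]
t carton 0.93 [ 470.11 -353.25   -0.3 ]
w jar 0.78 [733.65 319.52   0.51]
t jar 0.9 [733.45 319.35   1.19]
w bowl 0.9 [ 718.6  -305.71   -2.74]
t bowl 0.82 [ 711.   -313.64    0.48]
```

Nothing is moving, and the carton, jar and bowl are where they started. I hand in.

```bash
python3 -c "
from workcell import ctrl
print(ctrl.close_job())"
```

```text
the job is handed in; nothing more can be done
None
```

The job is handed in at about 35 s of the 72 s allowed. The hand-in gives no verdict, so the state below rests on my own checks.

**What I did:** I lifted the cover by its lug to about 1.1 rad or a little past and let it roll to the open stop. I then carried the white tub in from the front and set it under the nozzle. I pulled the sleeve fully back until the nozzle slid out, released the sleeve and backed the arm off.

**Last checks:**
- **Cover:** it matches the model at fully open (1.885 rad).
- **Tub:** it stands at about station (-97, 0), roughly 17 mm in front of the drop point. Its height reads within 2 mm of the bench.
- **Sleeve:** it looks fully forward in the pictures, within the networks' roughly 4 mm. I could not confirm the 1.5 mm limit directly.
- **Bystanders:** the carton, jar and bowl read where they started, within network noise (the wrist view put the bowl about 11 mm off, the top view under 1 mm).
- **Robot:** it touches nothing.

**What did not go cleanly:**
- **Nozzle position:** it does not lie flat. It leans in the tub with its tail over the rear rim, its middle at about tub (50–53, 3, 40–42) mm. That is inside the limits, but the 50 mm height limit leaves only 8–10 mm. It showed no movement between pictures about 1 s apart.
- **First sleeve pull:** it did not move the sleeve, because the commanded shifts were too small against the spring. The second, stronger pull worked.
- **First lug approach:** it ran into joint 4's range limit, so I used a steeper tool angle.

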